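Load a fresh battery pack into the work light

ROBOT

A 7-joint arm with a two-finger parallel gripper is mounted at the origin on the work surface. World frame = base frame: x ahead of the robot, y to its left, z up, the work surface at z = 0. Lengths are in m, angles in rad, forces in N, time in s.
With the tool pointing down it reaches from about 0.425 to 0.925 m from the base axis. Payload 6.8 kg.
Tool frame: the origin (TCP) lies midway between the tips of the shut fingers; the grasp point (between the pads) lies 19 mm behind it; z points along the fingers, y is the direction in which the jaws open and shut (so a half turn about z gives the same grasp; the last joint's range is limited). The gripper opens to 85 mm and grips with 20 to 120 N. Pads are 22 mm wide; open, the fingers measure 114 mm over their backs; the gripper's body (76 mm by 85 mm) begins 54 mm behind the grasp point. The pads swing forward as they close: fully open they stand 13 mm farther back than shut.
Start: joints at [1.055, 0.477, 0.022, 1.555, -0.011, 1.109, -0.083], TCP at [0.268, -0.62, 0.231] pointing down, gripper open.
Joint ranges: [-2.96, 2.96], [-0.34, 2.1], [-1.41, 1.46], [0.24, 2.44], [-1.37, 4.51], [0.17, 1.92], [-2.96, 2.96]. Speed limits (rad/s): [2.39, 2.39, 3.14, 3.14, 3.14, 3.14, 3.14].

INTERFACE

Orientations are given as a unit quaternion [w, x, y, z].
In Python, from cell import manip gives the robot as it stands.
- The arm moves only by the tool servo_tool, never from a script. Its argument "motion" is one flat list of numbers, 5 for each row, row after row: the opening, from 0 (shut) to 1 (fully open), then the shift along the tool's x, y, z in m, then the turn about the tool's z in rad. A call has 1 to 10 rows; each row shifts and turns the pose as measured when the row begins, along the tool's axes as they then stand; what a row does not reach is not made up. A row lasts 1/12 s, in which the tool goes at most 41.7 mm and 7.16 degrees, less where a joint would pass 70% of its speed; a pose out of reach is approached as far as the arm can. A call is refused whole if a number of a shift passes 0.0417 or a number of a turn 0.125, either way. A call with a gripper value outside its range is refused whole. The fingers move at their own pace and stop on an object; "newtons" is the grip in N (left out, the last holds). Time passes only in rows, so rows that do not move let the fingers close. It gives the time, the measured TCP pose, the force and the opening at its end, in the units of the state.
- manip.read_state(): the state, without advancing time (a new reading comes with each control period).
- manip.capture(name): name is "scene" or "top" or "wrist"; returns the picture (384x512x3 uint8, blue, green, red); there is no depth.
- manip.camera_params(name): a dict with "fx", "fy", "cx", "cy" (pixels), "rvec" (rotation vector, rad) and "tvec" (3), from world to camera coordinates, as OpenCV has them. Camera axes: x right, y down, z forward; pixel columns grow to the right and rows downward; lengths in m; the calibration is good to about 2 mm. A picture is of the moment at which its call begins: read the wrist's pose just before it. camera_params takes no time and is no camera call; for the wrist camera it gives the pose at the moment of the call.
- manip.job_done(): hands the job in, once; it reports no verdict.
The state is a dict: "t": time; "qpos": joint angles; "qvel": joint speeds; "tau": joint torques, N m; "tcp_pos": TCP position; "orientation": TCP orientation; "wrist_force": force on the tool from outside, world axes, zero at the start; "torque": the same for the moment, N m; "width": finger opening in m.
Only numpy, scipy, OpenCV 4.12 (cv2) and the standard library are available. Lean on these libraries where they do the work, as an engineer would, in place of code of your own. Each camera call takes 0.05 s, during which the arm holds its last target.

TASK

Draw the square battery pack straight out of the charger by its bare tail, lay it flat on the bench and let go. Then take it by its middle and load it into the open bay of the work light lying on the bench: with the tail held a little high, pass the brass nub under the steel bridge and push it against the coil spring, then drop the tail in behind the low end wall, so that the pack lies flat in the bay, held by the spring. Leave the round pack in the charger and the other things on the bench where they are.

Things in the scene. Friction and masses are not known exactly. Their poses are not given: they have to be found in the camera images.
- pack: square battery pack, black with a grey middle band: 38 x 38 mm section, body 134 mm long, brass nub (14 mm diameter, 6 mm long) on its nose, 0.15 to 0.3 kg. Origin: in the tail face, middle of its lower edge; x along the pack from tail to nub, z up. It starts in either of the charger's two bays, the last 48 mm (tail) sticking out
- pack_tail (a point): centre of the pack's tail end face, on its axis (19 mm above its underside)
- pack_nose (a point): tip of the brass nub, on the pack's axis, 140 mm from pack_tail
- charger: fixed grey charger, 105 mm deep, 200 wide, 57 high, with two bays open in its face. Origin: on the bench under the middle of the face; x points into the charger (packs come out along -x), y along the face, z up. Bays centred at y = +50 and -50 mm, 45 mm wide, floor 8 mm and roof 50 mm above the bench, 97 mm deep; the pack goes in 92 mm
- light: fixed work light lying on its back: grey base plate 12 mm thick (x -90 to 150 mm, 104 mm wide) with an open battery bay on top. Origin: on the bench under the middle of the loaded pack; x along the bay from end wall to spring, z up. Loaded pack: pack_tail at x = -70 mm, pack_nose at x = 70 mm, y = 0, 31 mm above the bench
- end_wall (a point): middle of the top edge of the low end wall's inner face: x = -70 mm of the light; the wall is 10 mm thick and stands 12 mm above the bay floor
- bridge (a point): middle of the underside of the steel bridge across the bay: x = 56 mm of the light, 45 mm above the bay floor. The bridge is 8 mm wide (x 52 to 60 mm), 6 mm thick, on posts beside the bay. Black lamp head behind the spring from x = 86 to 150 mm, 56 mm above the bench
- bay (a point): bay floor under the middle of the loaded pack, 12 mm above the light's origin. Side cheeks 45 mm apart guide the pack: tail pair x = -70 to -30 mm, nose pair x = 36 to 64 mm, 20 mm high above the floor (tail pair with lips flaring out to 28 mm). From x = -30 to 36 mm the sides are open for fingers
- spring (a joint): compression of the coil spring contact in m: 0 at rest, 0.018 at its stop, 0.008 with the pack loaded. Its steel disc (24 mm diameter, centre 31 mm above the bench) has its front at x = 62 mm of the light at rest and moves along +x; it pushes back with 3 N at rest, 7 N at 0.008, 12 N at the stop
- round_pack: the other battery pack, in the other bay of the charger: a round stick 34 mm in diameter and 110 mm long, otherwise of the same colours; stays there
- putty_knife: putty knife, 200 mm long, lying on the bench; bystander
- offcut: pale wooden offcut 70 x 36 x 30 mm on the bench between charger and light; bystander
- glue: standing glue bottle, 56 mm in diameter, 160 mm high; bystander
- jar: standing glass jar, 66 mm in diameter, 85 mm high; bystander
- mallet: hammer, 260 mm long, lying on the bench; bystander
- sanding_block: cork sanding block 110 x 65 x 40 mm; bystander
There are look-alikes about, which are no part of the job. Leave any blue or white look-alike of the pack alone.

How it is judged:
On the way, in this order (a step that is already met when the one before it is completed fails the run):
1. the square pack lies flat on the bench, out of the charger and let go (height (world z) of each of pack_nose, pack_tail below 0.022 m and contact force between the fingers and pack below 0.1 N and linear speed of pack below 0.02 m/s), for 0.2 s.
2. the nub has pushed the spring in while the tail is still high (value of joint spring above 0.006 m and z of pack_tail in the frame of light above 0.037 m and distance between pack_nose and bay below 0.09 m), for 0.04 s.
At the end, for the whole second after the job is handed in: The square pack lies at rest in the light's bay: nub on the spring and tail behind the end wall, both ends within 4 mm along the bay, 6 mm sideways and 4 mm in height of their loaded places, and the spring compressed by 4 to 12 mm (x of pack_nose in the frame of light between 0.066 and 0.074 m and x of pack_tail in the frame of light between -0.074 and -0.066 m and y of pack_nose in the frame of light between -0.006 and 0.006 m and y of pack_tail in the frame of light between -0.006 and 0.006 m and z of pack_nose in the frame of light between 0.027 and 0.035 m and z of pack_tail in the frame of light between 0.027 and 0.035 m and value of joint spring between 0.004 and 0.012 m and linear speed of pack below 0.02 m/s); the robot touches nothing.
It fails at once if the round pack or a bystander has been moved by more than 40 mm (distance of any of round_pack, putty_knife, offcut, glue, jar, mallet, sanding_block from where it was at the start of the episode above 0.04 m).
It also fails if it takes over 48 s, if anything falls off the work surface, if the arm or the gripper's body presses on something with over 40 N, if the wrist force passes 120 N, or if a joint passes its speed limit or range.

## Working session

There is one attempt and no reset: what is moved stays moved. The work goes in short steps, Python scripts to look and compute and a tool call to move; the robot and the scene stay as the last step left them, time stands still between calls to the robot, and variables do not carry over. Pictures are saved under pics/ and viewed, and the job is handed in when it is done.

Besides the shell and the picture viewer there is one more tool, called in YAML: its name, and indented under it one key for each argument. servo_tool: Moves the arm, as the interface text tells. Its arguments: {"type":"object","properties":{"motion":{"type":"array","items":{"type":"number"}},"newtons":{"type":"number"}},"required":["motion"]}

```bash
mkdir -p pics; ls; python3 - <<'E'
from cell import manip
import cv2
s=manip.read_state();print({k:(v if not hasattr(v,'tolist') else v.tolist()) for k,v in s.items()})
for n in ("scene","top","wrist"):
    im=manip.capture(n);cv2.imwrite(f"pics/{n}0.png",im);print(n,manip.camera_params(n))
E
```

```text
pics
{'t': 0.0, 'qpos': [1.0549209150020882, 0.4778053499547113, 0.02232629457193628, 1.5564783984882002, -0.011486245794736717, 1.1093037691365868, -0.08307441507760488], 'qvel': [-0.00025002431690680023, 0.0007305957966537276, -0.00030629778603489166, -0.00033878491873313196, 0.0001244238686579821, -0.0006677117131777923, 0.0012897331391029587], 'tau': [-0.0008819691720418632, -59.64650630950928, 1.6077706217765808, -28.12027931213379, 0.012558848247863352, 0.009240825602319092, 3.5373701621210785e-05], 'tcp_pos': [0.26743078873059095, -0.6190993764380751, 0.23031057142157496], 'orientation': [-0.000896534613132296, 0.979279799257024, 0.2025097615979051, -0.00025971209032582765], 'wrist_force': [0.06672907058205815, -1.2064892876921824, -0.45365054314309866], 'torque': [-0.022108795852154493, -0.011724331107368653, 0.004637042026566256], 'width': 0.08545711321474139}
scene {'fx': 422.1871187638194, 'fy': 422.1871187638194, 'cx': 248.6530120947858, 'cy': 189.14572595358342, 'rvec': array([ 1.72478111,  1.72292896, -0.75761379]), 'tvec': array([-0.01154218, -0.33000237,  1.61642367])}
top {'fx': 474.87939910133207, 'fy': 474.87939910133207, 'cx': 260.19772111787836, 'cy': 193.04855807359814, 'rvec': array([ 2.19217428, -2.17489935,  0.07502641]), 'tvec': array([-0.01449082,  0.53035887,  1.32088375])}
wrist {'fx': 329.75538025093897, 'fy': 329.75538025093897, 'cx': 250.95375169292618, 'cy': 188.3499291314327, 'rvec': array([-2.41449977,  1.58846472,  0.23294482]), 'tvec': array([-0.67486334, -0.03836843,  0.3797318 ])}
```

View pics/scene0.png

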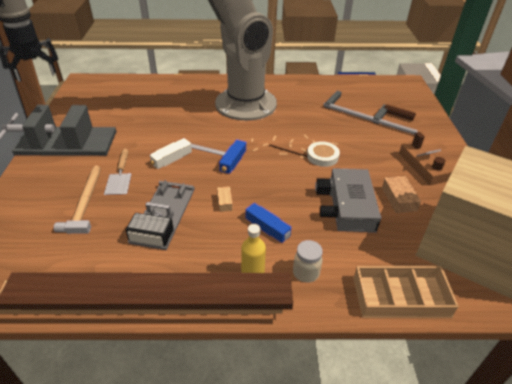

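View pics/top0.png

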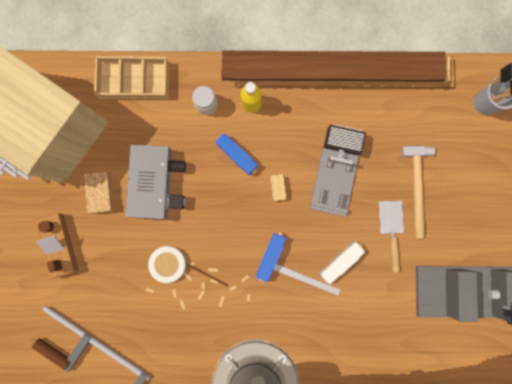

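View pics/wrist0.png

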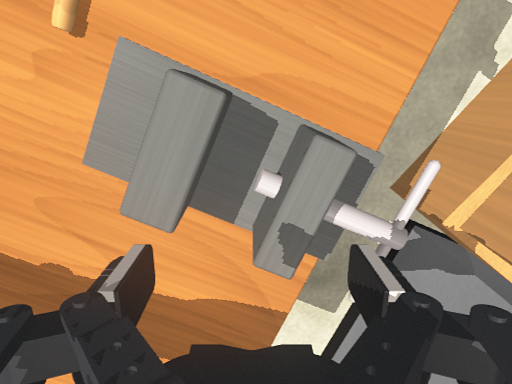

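```bash
cat > h.py <<'E'
import numpy as np,cv2
from cell import manip
from scipy.spatial.transform import Rotation as R
def cam(n):
    p=manip.camera_params(n);K=np.array([[p['fx'],0,p['cx']],[0,p['fy'],p['cy']],[0,0,1]]);return K,np.array(p['rvec']),np.array(p['tvec'])
def unproj(c,uv,z):
    K,r,t=c;Rm=R.from_rotvec(r).as_matrix();C=-Rm.T@t
    d=Rm.T@np.linalg.inv(K)@np.array([uv[0],uv[1],1.]);return C+d*(z-C[2])/d[2]
def proj(c,P):
    K,r,t=c;return cv2.projectPoints(np.atleast_2d(np.array(P,float)),r,t,K,None)[0].reshape(-1,2)
def T(q): return R.from_quat([q[1],q[2],q[3],q[0]])
E
python3 - <<'E'
import cv2
def crop(f,x0,y0,x1,y1,s,o):
    im=cv2.imread(f)[y0:y1,x0:x1];cv2.imwrite(o,cv2.resize(im,None,fx=s,fy=s,interpolation=cv2.INTER_CUBIC))
crop('pics/top0.png',115,130,215,230,6,'pics/c1.png')
crop('pics/top0.png',295,115,395,225,5,'pics/c2.png')
crop('pics/scene0.png',300,150,400,245,6,'pics/c3.png')
E
```

```text
(no output)
```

View pics/c1.png

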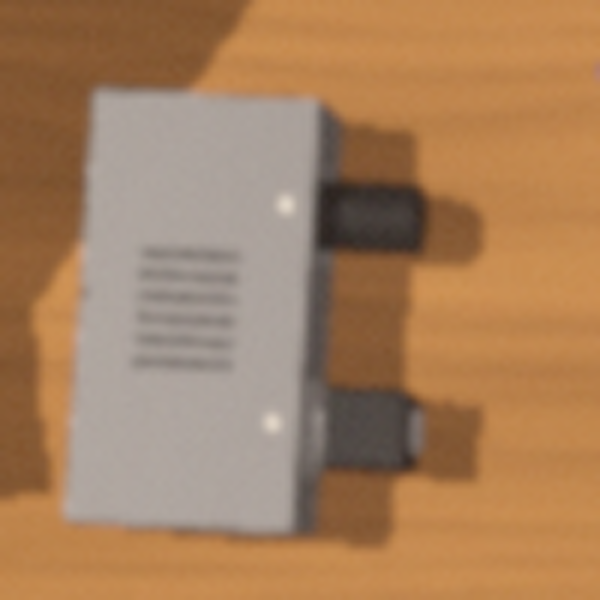

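View pics/c2.png

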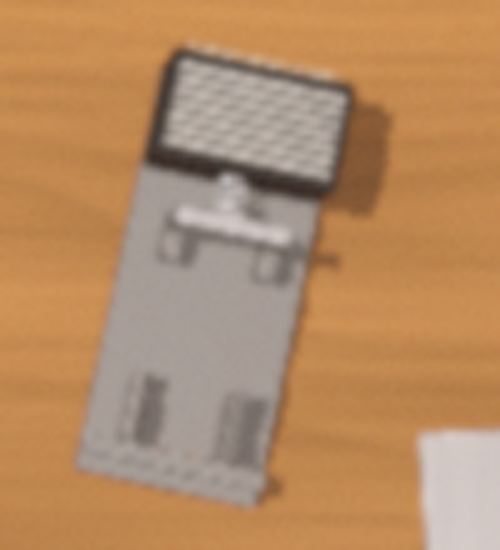

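View pics/c3.png

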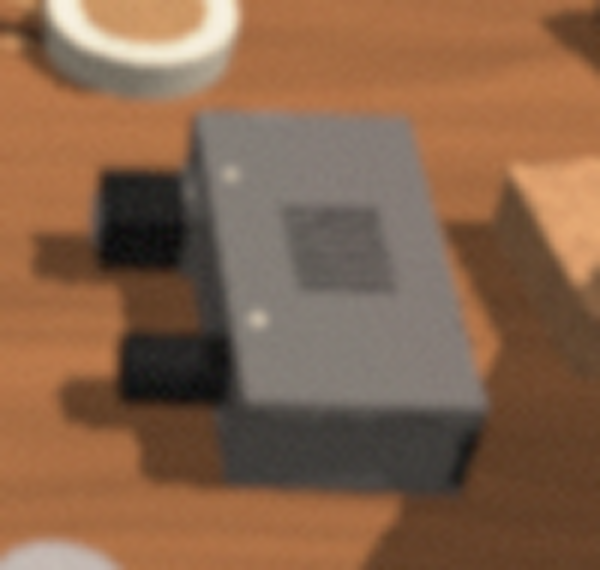

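```bash
cat > fit0.py <<'E'
from h import *
from scipy.optimize import least_squares
c=cam('top')
def fit(model,px,x0):
    model=np.array(model);px=np.array(px)
    def W(p):
        a=p[2];return np.c_[p[0]+np.cos(a)*model[:,0]-np.sin(a)*model[:,1],p[1]+np.sin(a)*model[:,0]+np.cos(a)*model[:,1],model[:,2]]
    r=least_squares(lambda p:(proj(c,W(p))-px).ravel(),x0,loss='soft_l1');print(np.round(r.x,4),np.degrees(r.x[2]).round(2));print(np.round(r.fun.reshape(-1,2),1).tolist());return r.x
p=np.array([(93,90),(325,98),(298,530),(65,518)])/6+[115,130]
print([unproj(c,q,.057).round(3) for q in p])
# charger x=+y world, y=-x world : upper = +x world = charger y neg
fit([(.105,-.1,.057),(0,-.1,.057),(0,.1,.057),(.105,.1,.057)],p,[.55,.2,1.57])
q=np.array([(180,48),(355,88),(330,193),(148,160),(78,465),(258,505)])/5+[295,115]
print([unproj(c,v,.03).round(3) for v in q])
L=fit([(.150,.052,.056),(.150,-.052,.056),(.086,-.052,.056),(.086,.052,.056),(-.09,.052,.012),(-.09,-.052,.012)],q,[.55,-.2,0])
for n,z in (('pack tail sq',.046),):
    for uv in [(325,390),(405,390),(410,470),(325,465)]: print(unproj(c,np.array(uv)/6+[115,130],z).round(4))
E
python3 fit0.py
```

```text
[array([0.658, 0.349, 0.057]), array([0.655, 0.242, 0.057]), array([0.456, 0.25 , 0.057]), array([0.461, 0.356, 0.057])]
[0.5557 0.2469 1.533 ] 87.83
[[0.4, -0.6], [-0.4, -0.2], [-0.2, 0.2], [0.3, 0.5]]
[array([ 0.725, -0.209,  0.03 ]), array([ 0.703, -0.308,  0.03 ]), array([ 0.643, -0.293,  0.03 ]), array([ 0.661, -0.191,  0.03 ]), array([ 0.489, -0.151,  0.03 ]), array([ 0.467, -0.252,  0.03 ])]
[ 0.564  -0.2216 -0.2034] -11.66
[[-1.5, -0.7], [0.4, -0.9], [0.8, 0.5], [0.3, -0.7], [-0.3, 1.2], [-0.2, 0.9]]
[0.5211 0.2413 0.046 ]
[0.5214 0.2044 0.046 ]
[0.4846 0.2014 0.046 ]
[0.4866 0.2405 0.046 ]
```

```bash
cat > plan.py <<'E'
from h import *
import sys
def yaw(s=None):
    s=s or manip.read_state();x=T(s['orientation']).apply([1,0,0]);return np.arctan2(x[1],x[0])
def plan(goal,yg,n,gain=1.0):
    s=manip.read_state();p=np.array(s['tcp_pos']);y=yaw(s)
    d=np.array(goal)-p;dy=(yg-y+np.pi)%(2*np.pi)-np.pi
    print('t',round(s['t'],2),'p',p.round(4),'yaw',np.degrees(y).round(2),'w',round(s['width'],4),'F',np.round(s['wrist_force'],1),'d',d.round(4),'dyaw',np.degrees(dy).round(2))
    for k in range(n):
        yy=y+dy*k/n;st=d/n*gain
        print([round(float(v),4) for v in (st[0]*np.cos(yy)+st[1]*np.sin(yy),st[0]*np.sin(yy)-st[1]*np.cos(yy),-st[2],-dy/n)])
if __name__=='__main__':
    a=[float(v) for v in sys.argv[1:]];plan(a[:3],np.radians(a[3]),int(a[4]))
E
python3 plan.py 0.44 -0.30 0.22 60 10
```

```text
t 0.15 p [ 0.2675 -0.6192  0.2306] yaw 23.37 w 0.0853 F [-0.2 -0.   0.6] d [ 0.1725  0.3192 -0.0106] dyaw 36.63
[0.0285, -0.0225, 0.0011, -0.0639]
[0.0299, -0.0206, 0.0011, -0.0639]
[0.0311, -0.0186, 0.0011, -0.0639]
[0.0323, -0.0166, 0.0011, -0.0639]
[0.0333, -0.0145, 0.0011, -0.0639]
[0.0341, -0.0124, 0.0011, -0.0639]
[0.0348, -0.0102, 0.0011, -0.0639]
[0.0354, -0.0079, 0.0011, -0.0639]
[0.0358, -0.0056, 0.0011, -0.0639]
[0.0361, -0.0033, 0.0011, -0.0639]
```

servo_tool:
  motion: [1,0.028,-0.022,0.001,-0.064,1,0.03,-0.021,0.001,-0.064,1,0.031,-0.019,0.001,-0.064,1,0.032,-0.017,0.001,-0.064,1,0.033,-0.015,0.001,-0.064,1,0.034,-0.012,0.001,-0.064,1,0.035,-0.01,0.001,-0.064,1,0.035,-0.008,0.001,-0.064,1,0.036,-0.006,0.001,-0.064,1,0.036,-0.003,0.001,-0.064]

```text
t: 0.98
tcp_pos: [0.4338, -0.2939, 0.2157]
orientation: [-0.001, 0.863, 0.505, -0.004]
wrist_force: [0.9, -0.2, 0.2]
width: 0.0856
```

```bash
python3 plan.py 0.507 0.05 0.22 87.8 10; python3 -c "
from cell import manip;import cv2;cv2.imwrite('pics/w1.png',manip.capture('wrist'))"
```

```text
t 0.98 p [ 0.4338 -0.2939  0.2157] yaw 60.65 w 0.0856 F [ 0.9 -0.2  0.2] d [0.0732 0.3439 0.0043] dyaw 27.15
[0.0336, -0.0105, -0.0004, -0.0474]
[0.034, -0.0089, -0.0004, -0.0474]
[0.0344, -0.0073, -0.0004, -0.0474]
[0.0347, -0.0056, -0.0004, -0.0474]
[0.0349, -0.004, -0.0004, -0.0474]
[0.0351, -0.0023, -0.0004, -0.0474]
[0.0352, -0.0006, -0.0004, -0.0474]
[0.0351, 0.001, -0.0004, -0.0474]
[0.0351, 0.0027, -0.0004, -0.0474]
[0.0349, 0.0043, -0.0004, -0.0474]
```

View pics/w1.png

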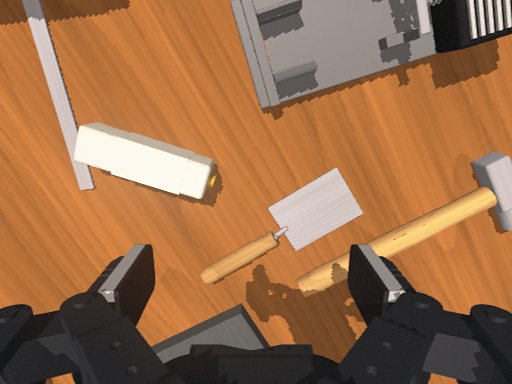

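servo_tool:
  motion: [1,0.034,-0.01,0,-0.047,1,0.034,-0.009,0,-0.047,1,0.034,-0.007,0,-0.047,1,0.035,-0.006,0,-0.047,1,0.035,-0.004,0,-0.047,1,0.035,-0.002,0,-0.047,1,0.035,0,0,-0.047,1,0.035,0.001,0,-0.047,1,0.035,0.003,0,-0.047,1,0.035,0.004,0,-0.047]

```text
t: 1.87
tcp_pos: [0.5053, 0.0635, 0.2147]
orientation: [-0.002, 0.713, 0.701, -0.003]
wrist_force: [0.9, 0.1, -0.6]
width: 0.0856
```

```bash
python3 plan.py 0.507 0.13 0.22 87.8 1; python3 -c "
from cell import manip;import cv2;
print(manip.camera_params('wrist'));cv2.imwrite('pics/w2.png',manip.capture('wrist'))"
```

```text
t 1.87 p [0.5053 0.0635 0.2147] yaw 89.03 w 0.0856 F [ 0.9  0.1 -0.6] d [0.0017 0.0665 0.0053] dyaw -1.23
[0.0665, 0.0005, -0.0053, 0.0215]
{'fx': 329.75538025093897, 'fy': 329.75538025093897, 'cx': 250.95375169292618, 'cy': 188.3499291314327, 'rvec': array([-2.849346  ,  0.02397207,  0.01308996]), 'tvec': array([-0.50158377,  0.0341957 ,  0.38813862])}
```

View pics/w2.png

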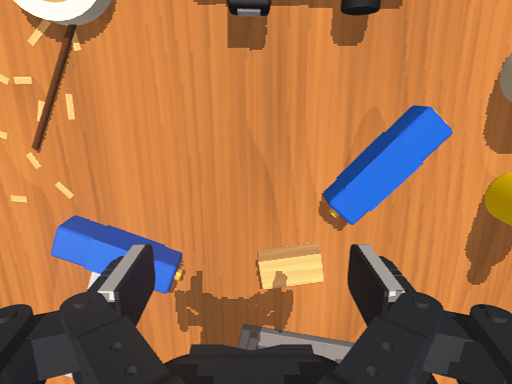

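servo_tool:
  motion: [1,0.035,0,0,0.01,1,0.035,0,0,0.01]

```text
t: 2.08
tcp_pos: [0.5074, 0.1364, 0.2148]
orientation: [-0.002, 0.718, 0.696, -0.001]
wrist_force: [0.1, 0.3, 0.6]
width: 0.0852
```

```bash
python3 plan.py 0.507 0.13 0.22 87.8 1; python3 -c "
from h import *
c=cam('wrist');im=manip.capture('wrist');cv2.imwrite('pics/w3.png',im)
np.savez('w3.npz',K=c[0],r=c[1],t=c[2])
c=cam('wrist')
print(c[1:])
cv2.imwrite('pics/w3c.png',cv2.resize(im[0:170,130:430],None,fx=2.6,fy=2.6,interpolation=cv2.INTER_CUBIC))
ct=cam('top');print(unproj(ct,(279,188),.03))"
```

```text
t 2.08 p [0.5074 0.1364 0.2148] yaw 88.23 w 0.0852 F [0.1 0.3 0.6] d [-0.0004 -0.0064  0.0052] dyaw -0.43
[-0.0064, -0.0002, -0.0052, 0.0076]
(array([-2.85709643,  0.034207  ,  0.01164312]), array([-0.50093787,  0.11708871,  0.41145523]))
[ 0.54425015 -0.06286209  0.03      ]
```

View pics/w3c.png

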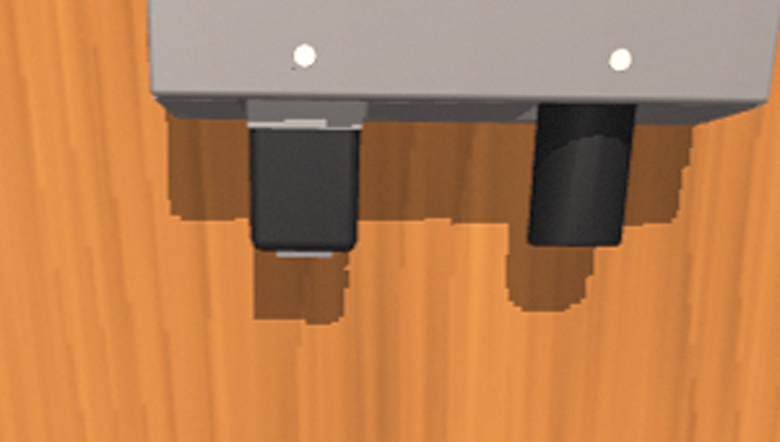

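```bash
python3 -c "
from h import *
f=np.load('w3.npz');c=(f['K'],f['r'],f['t'])
g=lambda x,y:(130+(x+.5)/2.6-.5,(y+.5)/2.6-.5)
for n,x,y,z in [('faceL',152,95,.057),('faceR',769,101,.057),('tailL',253,246,.046),('tailR',356,246,.046),('bodyL',250,131,.046),('bodyR',360,129,.046)]: print(n,unproj(c,g(x,y),z).round(4))
"
```

```text
faceL [0.4563 0.2532 0.057 ]
faceR [0.6554 0.2449 0.057 ]
tailL [0.4856 0.2051 0.046 ]
tailR [0.5218 0.204  0.046 ]
bodyL [0.4866 0.2426 0.046 ]
bodyR [0.5238 0.242  0.046 ]
```

servo_tool:
  motion: [1,0.022,-0.001,0.028,0.006,1,0.022,-0.001,0.028,0.005,1,0.022,-0.001,0.028,0,1,0.022,-0.001,0.028,0,1,0,0,0.026,0,1,0,0,0.026,0,1,0,0,0.02,0,1,0,0,0,0]

```text
t: 2.8
tcp_pos: [0.5099, 0.2386, 0.0268]
orientation: [-0.001, 0.719, 0.695, 0.004]
wrist_force: [-0.5, -0.5, -0.2]
width: 0.0853
```

```bash
python3 plan.py 0.505 0.225 0.006 87.6 1; python3 -c "
from h import *
cv2.imwrite('pics/w4.png',manip.capture('wrist'))"
```

```text
t 2.8 p [0.5099 0.2386 0.0268] yaw 88.0 w 0.0853 F [-0.5 -0.5 -0.2] d [-0.0049 -0.0136 -0.0208] dyaw -0.4
[-0.0137, -0.0044, 0.0208, 0.007]
```

View pics/w4.png

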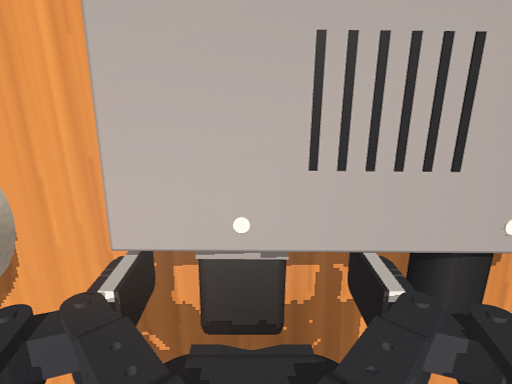

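servo_tool:
  motion: [1,-0.007,-0.002,0.01,0.004,1,-0.006,-0.002,0.01,0.003,1,0,0,0,0,1,0,0,0,0]

```text
t: 3.18
tcp_pos: [0.5077, 0.225, 0.0092]
orientation: [-0.001, 0.723, 0.691, 0.007]
wrist_force: [0.8, 0.4, -0.1]
width: 0.0857
```

```bash
python3 plan.py 0.505 0.225 0.006 87.6 1
```

```text
t 3.18 p [0.5077 0.225  0.0092] yaw 87.45 w 0.0857 F [ 0.8  0.4 -0.1] d [-0.0027 -0.     -0.0032] dyaw 0.15
[-0.0002, -0.0027, 0.0032, -0.0025]
```

servo_tool:
  motion: [1,0,-0.003,0.003,0,1,0,0,0,0,0,0,0,0,0,0,0,0,0,0,0,0,0,0,0,0,0,0,0,0,0,0,0,0,0,0,0,0,0,0]
  newtons: 40

```text
t: 3.85
tcp_pos: [0.5058, 0.226, 0.0088]
orientation: [0.0, 0.723, 0.691, 0.009]
wrist_force: [-0.5, -0.4, -0.7]
width: 0.0376
```

```bash
python3 plan.py 0.5005 0.11 0.007 87.6 4
```

```text
t 3.85 p [0.5058 0.226  0.0088] yaw 87.46 w 0.0376 F [-0.5 -0.4 -0.7] d [-0.0053 -0.116  -0.0018] dyaw 0.14
[-0.029, -0.0, 0.0004, -0.0006]
[-0.029, -0.0001, 0.0004, -0.0006]
[-0.029, -0.0001, 0.0004, -0.0006]
[-0.029, -0.0001, 0.0004, -0.0006]
```

servo_tool:
  motion: [0,-0.015,0,0,0,0,-0.02,0,0,0,0,-0.02,0,0,0,0,-0.02,0,0,0,0,-0.02,0,0,0,0,0,0,0,0]

```text
t: 4.35
tcp_pos: [0.5012, 0.1317, 0.0066]
orientation: [-0.001, 0.721, 0.693, 0.01]
wrist_force: [0.3, -1.4, -2.5]
width: 0.0376
```

```bash
python3 plan.py 0.5005 0.11 0.007 87.6 4;python3 -c "
from h import *
cv2.imwrite('pics/w5.png',manip.capture('wrist'))"
```

```text
t 4.35 p [0.5012 0.1317 0.0066] yaw 87.77 w 0.0376 F [ 0.3 -1.4 -2.5] d [-0.0007 -0.0217  0.0004] dyaw -0.17
[-0.0054, 0.0, -0.0001, 0.0008]
[-0.0054, 0.0, -0.0001, 0.0008]
[-0.0054, 0.0, -0.0001, 0.0008]
[-0.0054, 0.0, -0.0001, 0.0008]
```

View pics/w5.png

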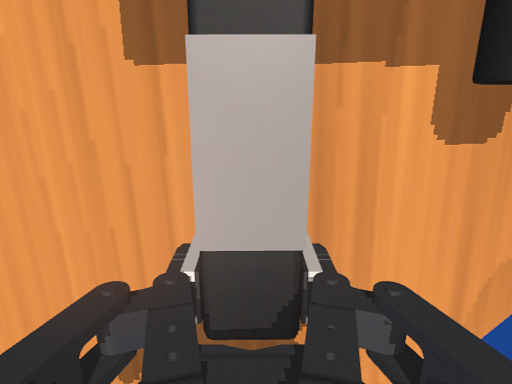

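servo_tool:
  motion: [0,-0.015,0,0,0,0,-0.015,0,0,0,0,0,0,0.002,0,0,0,0,0.002,0,0,0,0,0.002,0,0,0,0,0,0]

```text
t: 4.9
tcp_pos: [0.501, 0.1086, 0.0008]
orientation: [-0.002, 0.719, 0.695, 0.012]
wrist_force: [-0.2, 0.3, -2.7]
width: 0.0375
```

```bash
python3 plan.py 0.5005 0.1 0.00 87.6 1;python3 -c "
from h import *
im=manip.capture('scene')[150:245,220:400]
cv2.imwrite('pics/s5.png',cv2.resize(im,None,fx=4.4,fy=4.4,interpolation=cv2.INTER_CUBIC))
c=cam('top')
for uv in [(222,136),(218,142),(252,172),(257,163)]: print(unproj(c,uv,.038).round(3))"
```

```text
t 4.9 p [0.501  0.1086 0.0008] yaw 88.06 w 0.0375 F [-0.2  0.3 -2.7] d [-0.0005 -0.0086 -0.0008] dyaw -0.46
[-0.0086, -0.0002, 0.0008, 0.008]
[0.689 0.098 0.038]
[0.672 0.109 0.038]
[0.588 0.013 0.038]
[ 0.613 -0.001  0.038]
```

View pics/s5.png

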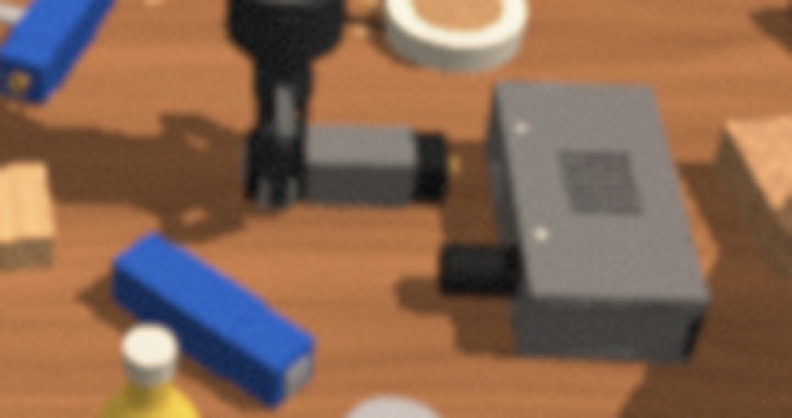

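servo_tool:
  motion: [0,0,0,0.0015,0,0,0,0,0.0015,0,0,0,0,0,0]

```text
t: 5.2
tcp_pos: [0.5014, 0.1099, 0.0013]
orientation: [-0.0, 0.718, 0.696, 0.011]
wrist_force: [-0.8, -0.3, -2.0]
width: 0.0378
```

```bash
python3 plan.py 0.5005 0.1 0.00 87.6 1;python3 -c "
from h import *
s=manip.read_state();print(T(s['orientation']).as_matrix().round(4))"
```

```text
t 5.2 p [0.5014 0.1099 0.0013] yaw 88.16 w 0.0378 F [-0.8 -0.3 -2. ] d [-0.0009 -0.0099 -0.0013] dyaw -0.56
[-0.0099, -0.0005, 0.0013, 0.0097]
[[ 0.0321  0.9994  0.0153]
 [ 0.9994 -0.0324  0.0158]
 [ 0.0163  0.0148 -0.9998]]
```

servo_tool:
  motion: [0,0,0,0.003,0,0,0,0,0.003,0,0,0,0,0.002,0]

```text
t: 5.45
tcp_pos: [0.5019, 0.1102, 0.0005]
orientation: [0.003, 0.718, 0.695, 0.009]
wrist_force: [-7.1, -6.1, 20.8]
width: 0.0375
```

```bash
for i in 1 2 3; do python3 plan.py 0.5005 0.1 0.00 87.6 1|head -1;done
```

```text
t 5.45 p [5.019e-01 1.102e-01 5.000e-04] yaw 88.14 w 0.0375 F [-7.1 -6.1 20.8] d [-0.0014 -0.0102 -0.0005] dyaw -0.54
t 5.45 p [5.019e-01 1.102e-01 5.000e-04] yaw 88.14 w 0.0375 F [-7.1 -6.1 20.8] d [-0.0014 -0.0102 -0.0005] dyaw -0.54
t 5.45 p [5.019e-01 1.102e-01 5.000e-04] yaw 88.14 w 0.0375 F [-7.1 -6.1 20.8] d [-0.0014 -0.0102 -0.0005] dyaw -0.54
```

servo_tool:
  motion: [0.9,0,0,-0.003,0,0.9,0,0,0,0,0.9,0,0,0,0,0.9,0,0,-0.01,0,0.9,0,0,-0.015,0,0.9,0,0,-0.02,0,0.9,0,0,-0.025,0,0.9,0,0,0,0]

```text
t: 6.12
tcp_pos: [0.5003, 0.1164, 0.0764]
orientation: [0.001, 0.716, 0.698, 0.01]
wrist_force: [0.1, 0.5, 0.1]
width: 0.0769
```

```bash
python3 -c "
from h import *
c=cam('wrist');im=manip.capture('wrist');cv2.imwrite('pics/w6.png',im)
np.savez('w6.npz',K=c[0],r=c[1],t=c[2])
im=manip.capture('top');cv2.imwrite('pics/top6.png',im)
cv2.imwrite('pics/t6.png',cv2.resize(im[130:230,150:250],None,fx=6,fy=6,interpolation=cv2.INTER_CUBIC))
s=manip.read_state();print(T(s['orientation']).as_matrix().round(4))"; python3 plan.py 0.5005 0.15 0.00 87.6 1
```

```text
[[ 0.0253  0.9996  0.0121]
 [ 0.9996 -0.0254  0.0117]
 [ 0.012   0.0118 -0.9999]]
t 6.22 p [0.4987 0.1154 0.0735] yaw 88.55 w 0.0769 F [-1.1 -0.8 -0.4] d [ 0.0018  0.0346 -0.0735] dyaw -0.95
[0.0347, 0.0009, 0.0735, 0.0166]
```

View pics/w6.png

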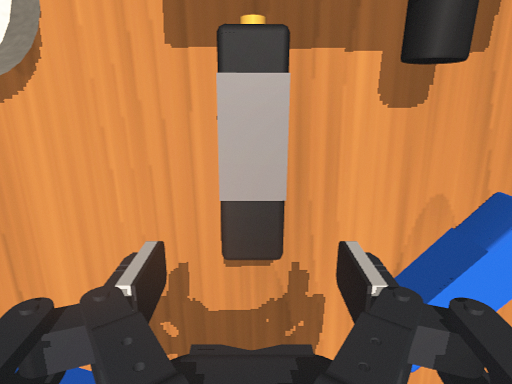

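View pics/t6.png

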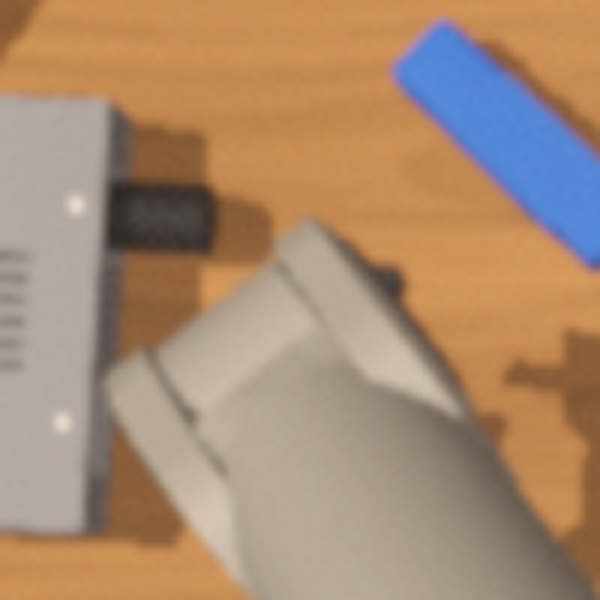

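```bash
python3 -c "
from h import *
f=np.load('w6.npz');c=(f['K'],f['r'],f['t'])
for n,x,y,z in [('tailL',221.5,258,.038),('tailR',283.5,258,.038),('noseL',217.5,26,.038),('noseR',289.5,26,.038),('bandTL',220.5,201,.038),('bandTR',286,201,.038),('nub',253,15,.026)]: print(n,unproj(c,(x,y),z).round(4))
"
```

```text
tailL [0.4811 0.0902 0.038 ]
tailR [0.5192 0.0889 0.038 ]
noseL [0.4856 0.2201 0.038 ]
noseR [0.5221 0.2192 0.038 ]
bandTL [0.4823 0.127  0.038 ]
bandTR [0.5206 0.1258 0.038 ]
nub [0.504  0.2272 0.026 ]
```

servo_tool:
  motion: [0.9,0.017,0.001,0,0.004,0.9,0.017,0.001,0.01,0,0.9,0,0,0.02,0,0.9,0,0,0.018,0,0.9,0,0,0.01,0,0.9,0,0,0,0]

```text
t: 6.72
tcp_pos: [0.5007, 0.1507, 0.0103]
orientation: [-0.001, 0.718, 0.696, 0.007]
wrist_force: [0.4, -0.6, -0.3]
width: 0.0768
```

```bash
python3 plan.py 0.502 0.1515 0.004 88.3 1
```

```text
t 6.72 p [0.5007 0.1507 0.0103] yaw 88.25 w 0.0768 F [ 0.4 -0.6 -0.3] d [ 0.0013  0.0008 -0.0063] dyaw 0.05
[0.0008, 0.0013, 0.0063, -0.0008]
```

servo_tool:
  motion: [0.9,0.001,0.001,0.006,0,0.9,0,0,0,0,0,0,0,0,0,0,0,0,0,0,0,0,0,0,0,0,0,0,0,0,0,0,0,0,0,0,0,0,0,0]
  newtons: 25

```text
t: 7.38
tcp_pos: [0.5022, 0.1508, 0.0049]
orientation: [-0.001, 0.718, 0.696, 0.007]
wrist_force: [-1.2, -0.1, -2.9]
width: 0.0378
```

```bash
python3 plan.py 0.502 0.1515 0.12 78.3 6; python3 fit0.py | sed -n 4,6p
```

```text
t 7.38 p [0.5022 0.1508 0.0049] yaw 88.16 w 0.0378 F [-1.2 -0.1 -2.9] d [-0.0002  0.0007  0.1151] dyaw -9.86
[0.0001, -0.0, -0.0192, 0.0287]
[0.0001, -0.0, -0.0192, 0.0287]
[0.0001, -0.0, -0.0192, 0.0287]
[0.0001, -0.0001, -0.0192, 0.0287]
[0.0001, -0.0001, -0.0192, 0.0287]
[0.0001, -0.0001, -0.0192, 0.0287]
[array([ 0.725, -0.209,  0.03 ]), array([ 0.703, -0.308,  0.03 ]), array([ 0.643, -0.293,  0.03 ]), array([ 0.661, -0.191,  0.03 ]), array([ 0.489, -0.151,  0.03 ]), array([ 0.467, -0.252,  0.03 ])]
[ 0.564  -0.2216 -0.2034] -11.66
[[-1.5, -0.7], [0.4, -0.9], [0.8, 0.5], [0.3, -0.7], [-0.3, 1.2], [-0.2, 0.9]]
```

servo_tool:
  motion: [0,0,0,-0.01,0,0,0,0,-0.02,0.02,0,0,0,-0.02,0.03,0,0,0,-0.025,0.03,0,0,0,-0.02,0.03,0,0,0,-0.01,0.03]

```text
t: 7.88
tcp_pos: [0.4972, 0.1484, 0.1134]
orientation: [-0.004, 0.767, 0.642, 0.002]
wrist_force: [1.2, -0.9, -2.7]
width: 0.0375
```

```bash
python3 plan.py 0.603 -0.123 0.12 78.3 10;python3 -c "
from h import *
cv2.imwrite('pics/w7.png',manip.capture('wrist'))"
```

```text
t 7.88 p [0.4972 0.1484 0.1134] yaw 79.89 w 0.0375 F [ 1.2 -0.9 -2.7] d [ 0.1058 -0.2714  0.0066] dyaw -1.59
[-0.0249, 0.0152, -0.0007, 0.0028]
[-0.0248, 0.0152, -0.0007, 0.0028]
[-0.0248, 0.0153, -0.0007, 0.0028]
[-0.0247, 0.0154, -0.0007, 0.0028]
[-0.0247, 0.0155, -0.0007, 0.0028]
[-0.0246, 0.0155, -0.0007, 0.0028]
[-0.0246, 0.0156, -0.0007, 0.0028]
[-0.0246, 0.0157, -0.0007, 0.0028]
[-0.0245, 0.0157, -0.0007, 0.0028]
[-0.0245, 0.0158, -0.0007, 0.0028]
```

View pics/w7.png

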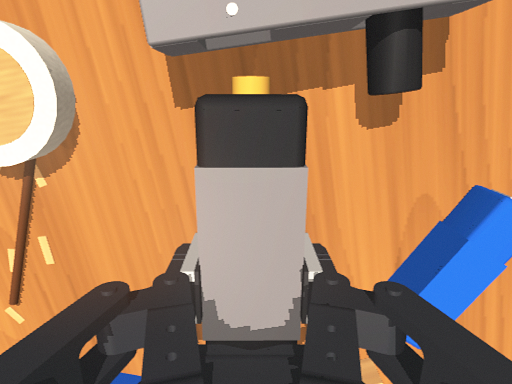

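servo_tool:
  motion: [0,-0.02,0.012,0,0.003,0,-0.025,0.015,0,0.003,0,-0.025,0.015,0,0.003,0,-0.025,0.016,0,0.003,0,-0.025,0.016,0,0.003,0,-0.025,0.016,0,0.003,0,-0.025,0.016,0,0.003,0,-0.025,0.016,0,0.003,0,-0.02,0.014,0,0.003,0,-0.01,0.007,0,0]

```text
t: 8.77
tcp_pos: [0.596, -0.1048, 0.1078]
orientation: [-0.005, 0.772, 0.636, 0.002]
wrist_force: [0.9, -0.9, -3.2]
width: 0.0377
```

```bash
python3 plan.py 0.603 -0.123 0.04 78.3 3;python3 -c "
from h import *
cv2.imwrite('pics/w8.png',manip.capture('wrist'))
im=manip.capture('scene');cv2.imwrite('pics/s8.png',im)
cv2.imwrite('pics/s8c.png',cv2.resize(im[140:260,110:300],None,fx=4.2,fy=4.2,interpolation=cv2.INTER_CUBIC))"
```

```text
t 8.77 p [ 0.596  -0.1048  0.1078] yaw 79.0 w 0.0377 F [ 0.9 -0.9 -3.2] d [ 0.007  -0.0182 -0.0678] dyaw -0.7
[-0.0055, 0.0034, 0.0226, 0.0041]
[-0.0055, 0.0035, 0.0226, 0.0041]
[-0.0055, 0.0035, 0.0226, 0.0041]
```

View pics/w8.png

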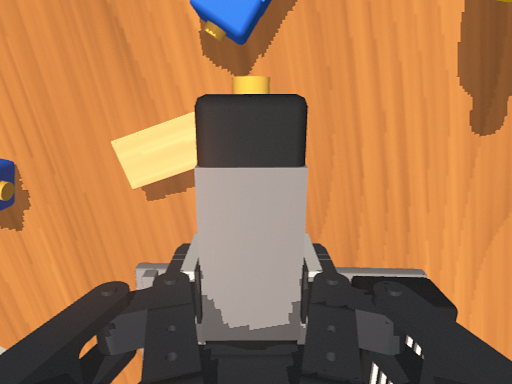

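View pics/s8c.png

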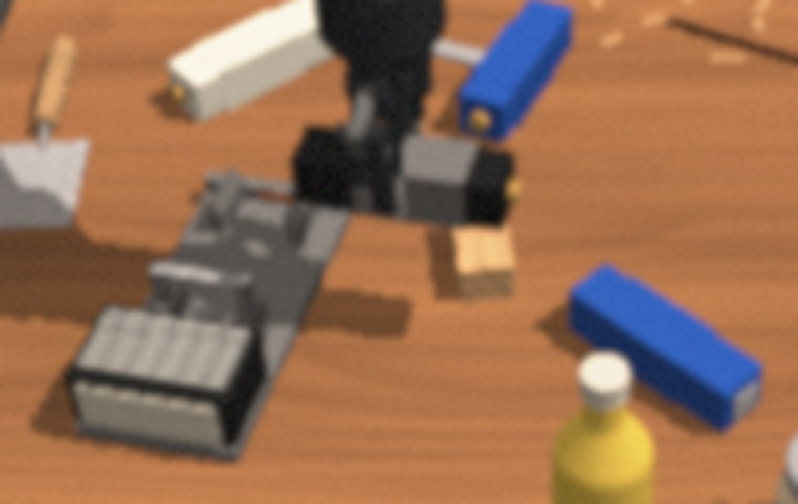

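```bash
python3 -c "
from h import *
c=cam('wrist')
for uv in [(112,143),(132,188),(196,113),(196,169)]: print(unproj(c,uv,.03).round(3))
c=cam('top')
for uv in [(270.5,178),(284,175),(288,199),(274,202)]: print('top',unproj(c,uv,.03).round(3))
import cv2
im=cv2.imread('pics/top0.png')[160:220,250:310];cv2.imwrite('pics/off.png',cv2.resize(im,None,fx=8,fy=8,interpolation=cv2.INTER_CUBIC))
"
```

```text
[ 0.509 -0.049  0.03 ]
[ 0.513 -0.082  0.03 ]
[ 0.57 -0.04  0.03]
[ 0.561 -0.077  0.03 ]
top [ 0.572 -0.039  0.03 ]
top [ 0.581 -0.077  0.03 ]
top [ 0.514 -0.088  0.03 ]
top [ 0.505 -0.049  0.03 ]
```

View pics/off.png

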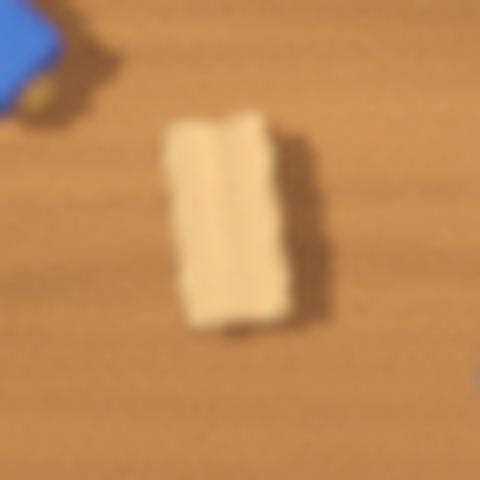

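```bash
python3 -c "
from h import *
c=cam('wrist')
for uv in [(137,264),(180,265),(340,268),(420,270)]: print(unproj(c,uv,.012).round(4))
a=np.radians(-11.66);x=np.array([np.cos(a),np.sin(a)]);y=np.array([-x[1],x[0]])
for lx in (-.09,-.05,.08,.15):
  w=np.array([.564,-.2216])+lx*x+.052*y; print(lx,w,proj(c,[[*w,.012]]))
im=cv2.imread('pics/w8.png')[220:384,100:460];cv2.imwrite('pics/w8c.png',cv2.resize(im,None,fx=2.2,fy=2.2,interpolation=cv2.INTER_CUBIC))
"
```

```text
[ 0.4909 -0.1482  0.012 ]
[ 0.5251 -0.1557  0.012 ]
[ 0.6524 -0.183   0.012 ]
[ 0.7159 -0.197   0.012 ]
-0.09 [ 0.48636662 -0.15248374] [[133.22532227 269.53738335]]
-0.05 [ 0.52554118 -0.16056788] [[182.06120669 270.13385288]]
0.08 [ 0.65285852 -0.18684135] [[341.14785532 272.07689821]]
0.15 [ 0.72141401 -0.20098861] [[427.04507365 273.12602578]]
```

View pics/w8c.png

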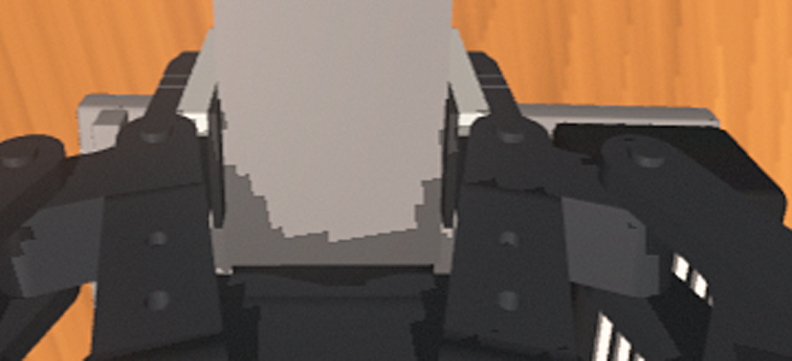

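servo_tool:
  motion: [0,-0.006,0.003,0.02,0.004,0,-0.006,0.003,0.024,0.004,0,-0.005,0.003,0.02,0.004,0,0,0,0.003,0,0,0,0,0,0]

```text
t: 9.28
tcp_pos: [0.5999, -0.1141, 0.0377]
orientation: [-0.008, 0.773, 0.634, 0.003]
wrist_force: [0.1, 1.5, -1.9]
width: 0.0375
```

```bash
python3 plan.py 0.603 -0.123 0.012 78.3 1
```

```text
t 9.28 p [ 0.5999 -0.1141  0.0377] yaw 78.67 w 0.0375 F [ 0.1  1.5 -1.9] d [ 0.0031 -0.0089 -0.0257] dyaw -0.37
[-0.0081, 0.0048, 0.0257, 0.0065]
```

servo_tool:
  motion: [0,-0.005,0.003,0,0.005,0,-0.004,0.002,0.005,0,0,0,0,0.007,0,0,0,0,0.005,0,0,0,0,0.003,0]

```text
t: 9.7
tcp_pos: [0.6051, -0.1205, 0.0201]
orientation: [-0.007, 0.774, 0.634, 0.005]
wrist_force: [0.1, 0.0, -2.9]
width: 0.0376
```

```bash
python3 plan.py 0.603 -0.123 0.012 78.3 1
```

```text
t 9.7 p [ 0.6051 -0.1205  0.0201] yaw 78.64 w 0.0376 F [ 0.1  0.  -2.9] d [-0.0021 -0.0025 -0.0081] dyaw -0.34
[-0.0029, -0.0016, 0.0081, 0.006]
```

servo_tool:
  motion: [0,0,0,0.004,0,0,0,0,0.004,0,0,0,0,0.004,0]

```text
t: 9.95
tcp_pos: [0.606, -0.1183, 0.01]
orientation: [-0.007, 0.773, 0.634, 0.006]
wrist_force: [-19.2, 0.7, 50.3]
width: 0.0375
```

```bash
python3 plan.py 0.603 -0.123 0.012 78.3 1
```

```text
t 9.95 p [ 0.606  -0.1183  0.01  ] yaw 78.67 w 0.0375 F [-19.2   0.7  50.3] d [-0.003  -0.0047  0.002 ] dyaw -0.37
[-0.0052, -0.0021, -0.002, 0.0065]
```

servo_tool:
  motion: [0,0,0,-0.005,0,0,0,0,-0.01,0,0,0,0,-0.02,0,0,0,0,-0.03,0,0,0,0,-0.02,0,0,0,0,-0.01,0]

```text
t: 10.45
tcp_pos: [0.6035, -0.1203, 0.1059]
orientation: [-0.009, 0.773, 0.634, 0.003]
wrist_force: [0.1, -0.7, -2.4]
width: 0.0377
```

```bash
python3 plan.py 0.603 -0.123 0.012 78.3 1;python3 -c "
from h import *
cv2.imwrite('pics/w9.png',manip.capture('wrist'))
im=manip.capture('scene');cv2.imwrite('pics/s9.png',im)
cv2.imwrite('pics/s9c.png',cv2.resize(im[160:220,160:260],None,fx=8,fy=8,interpolation=cv2.INTER_CUBIC))"
```

```text
t 10.45 p [ 0.6035 -0.1203  0.1059] yaw 78.74 w 0.0377 F [ 0.1 -0.7 -2.4] d [-0.0005 -0.0027 -0.0939] dyaw -0.44
[-0.0028, 0.0001, 0.0939, 0.0077]
```

View pics/w9.png

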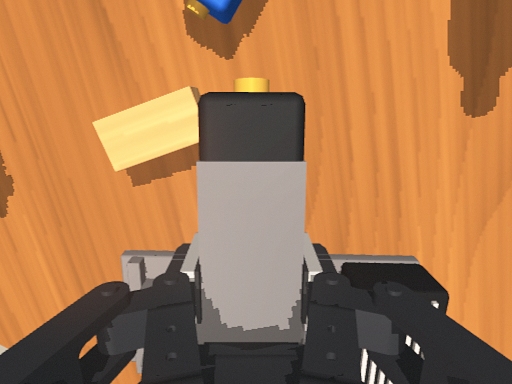

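View pics/s9c.png

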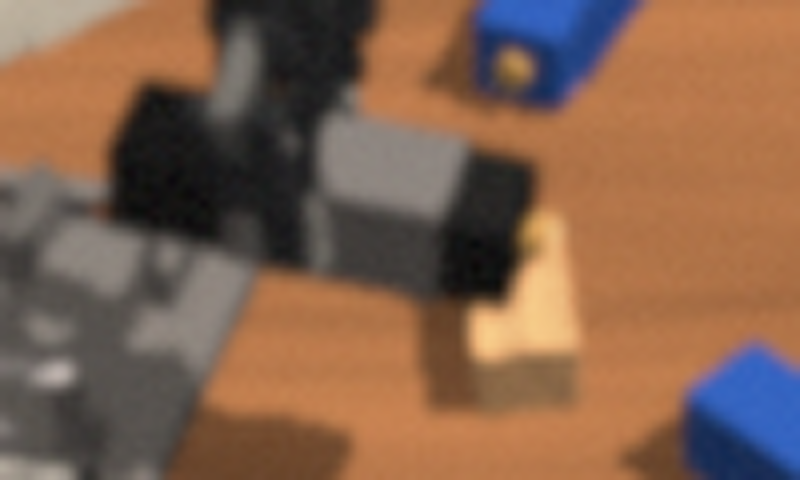

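```bash
python3 -c "
from h import *
from scipy.optimize import least_squares
f=np.load('w6.npz');c6=(f['K'],f['r'],f['t'])
print('band nose edge',unproj(c6,(218,72.5),.038),unproj(c6,(290,72.5),.038))
c=cam('wrist') # now pose
Rm=R.from_rotvec(c[1]).as_matrix();C=-Rm.T@c[2]
s=manip.read_state();Rt=T(s['orientation']).as_matrix();p=np.array(s['tcp_pos'])
# camera in tool frame
Rct=Rm@Rt; tct=Rm@p+c[2]
rv=R.from_matrix(Rct).as_rotvec()
np.savez('ct.npz',rv=rv,t=tct,K=c[0]);cc=(c[0],rv,tct)
print('rv',rv,tct)
# pack in tool frame: grip point (gx=0 at d from tail), axis z=zc, pitch
def pts(q):
    x0,zc,pi,yw,y0=q
    # local: along a (from band edge b=0.107 ), half width h, up
    L=np.array([[.1055,-.019,.019],[.1055,.019,.019],[.134,-.019,.017],[.134,.019,.017]])
    L=L-[.0,0,0]
    # tool x = pack x ; tool y: image right ; tool z down -> up = -z
    P=np.c_[L[:,0]-.0615,L[:,1],-L[:,2]]
    P=P@R.from_euler('y',-pi).as_matrix().T@R.from_euler('z',yw).as_matrix().T
    return P+[x0,y0,zc]
for n,px in (('level',[(195,167),(307.5,167),(196,96),(306.5,96)]),('tilt',[(197,161),(306,161),(199,94),(304.5,94)])):
    px=np.array(px,float)
    for zc in (-.0145,-.017):
        r=least_squares(lambda q:np.r_[(proj(cc,pts(np.r_[q[0],q[4],q[1:4]]))-px).ravel(),(q[4]-zc)*2000],[0,0,0,0,zc])
        print(n,zc,'x0',r.x[0].round(4),'pitch',np.degrees(r.x[1]).round(2),'yaw',np.degrees(r.x[2]).round(2),'y0',r.x[3].round(4),'zc',r.x[4].round(4),np.round(r.fun,1)[:8])
"

```

```text
band nose edge [0.48464698 0.19781648 0.038     ] [0.52248344 0.19687037 0.038     ]
rv [ 0.22789173  0.22847564 -1.5595822 ] [0.00095125 0.02738368 0.15839046]
level -0.0145 x0 -0.0036 pitch 10.11 yaw 0.05 y0 -0.0008 zc -0.0149 [ 4.6  3.8 -4.6  3.8  3.  -3.8 -3.  -3.8]
level -0.017 x0 -0.0038 pitch 12.44 yaw 0.05 y0 -0.0008 zc -0.0174 [ 4.3  3.6 -4.3  3.6  3.2 -3.7 -3.2 -3.7]
tilt -0.0145 x0 -0.0031 pitch 15.96 yaw 0.12 y0 -0.0008 zc -0.0151 [ 4.6  3.2 -4.4  3.4  3.3 -3.5 -3.5 -3.4]
tilt -0.017 x0 -0.003 pitch 17.98 yaw 0.12 y0 -0.0008 zc -0.0176 [ 4.2  3.  -4.1  3.1  3.4 -3.3 -3.5 -3.2]
```

servo_tool:
  motion: [0,-0.003,0,0.015,0.005,0,-0.002,0,0.025,0,0,0,0,0.02,0,0,0,0,0.013,0,0,0,0,0.006,0,0,0,0,0,0]

```text
t: 11.05
tcp_pos: [0.6005, -0.1246, 0.0189]
orientation: [-0.009, 0.775, 0.632, 0.002]
wrist_force: [-0.5, 0.2, -2.9]
width: 0.0377
```

```bash
python3 plan.py 0.603 -0.123 0.012 78.3 1
```

```text
t 11.05 p [ 0.6005 -0.1246  0.0189] yaw 78.41 w 0.0377 F [-0.5  0.2 -2.9] d [ 0.0025  0.0016 -0.0069] dyaw -0.11
[0.0021, 0.0021, 0.0069, 0.002]
```

servo_tool:
  motion: [0,0,0,0.004,0,0,0,0,0.003,0,0,0,0,0.001,0]

```text
t: 11.3
tcp_pos: [0.6006, -0.1242, 0.0106]
orientation: [-0.009, 0.775, 0.632, 0.002]
wrist_force: [-3.5, 0.7, 7.2]
width: 0.0375
```

servo_tool:
  motion: [0.7,0,0,0,0,0.7,0,0,0,0,0.7,0,0,0,0,0.7,0.005,0,-0.002,0,0.7,0.005,0,0,0,0.7,0,0,0,0]

```text
t: 11.8
tcp_pos: [0.6068, -0.1139, 0.0172]
orientation: [-0.006, 0.775, 0.632, 0.005]
wrist_force: [-0.9, 1.1, 0.5]
width: 0.0599
```

```bash
python3 plan.py 0.603 -0.115 0.013 78.3 1;python3 -c "
from h import *
cv2.imwrite('pics/w10.png',manip.capture('wrist'))"
```

```text
t 11.8 p [ 0.6068 -0.1139  0.0172] yaw 78.4 w 0.0599 F [-0.9  1.1  0.5] d [-0.0038 -0.0011 -0.0042] dyaw -0.1
[-0.0019, -0.0035, 0.0042, 0.0017]
```

View pics/w10.png

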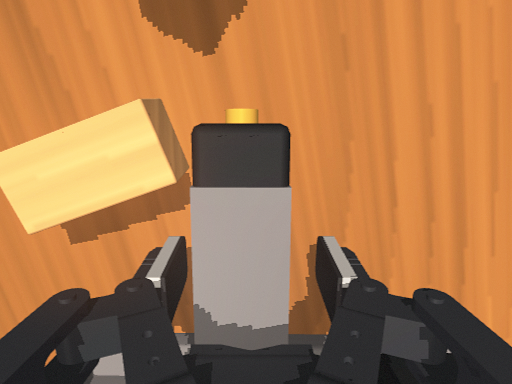

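servo_tool:
  motion: [0.7,0,-0.003,0.006,0,0.7,-0.001,0,0.003,0,0,0,0,0,0,0,0,0,0,0,0,0,0,0,0,0,0,0,0,0,0,0,0,0,0]
  newtons: 30

```text
t: 12.43
tcp_pos: [0.6034, -0.1144, 0.0075]
orientation: [-0.006, 0.775, 0.632, 0.005]
wrist_force: [-0.6, 0.4, 0.4]
width: 0.0379
```

```bash
python3 plan.py 0.603 -0.115 0.013 78.3 1
```

```text
t 12.43 p [ 0.6034 -0.1144  0.0075] yaw 78.42 w 0.0379 F [-0.6  0.4  0.4] d [-0.0004 -0.0006  0.0055] dyaw -0.12
[-0.0007, -0.0003, -0.0055, 0.0021]
```

servo_tool:
  motion: [0,0,0,-0.006,0,0,0,0,-0.02,0,0,0,0,-0.03,0,0,0,0,-0.03,0,0,0,0,-0.02,0.05]

```text
t: 12.85
tcp_pos: [0.5967, -0.1161, 0.1102]
orientation: [-0.012, 0.79, 0.613, -0.001]
wrist_force: [0.7, 0.8, -2.9]
width: 0.0377
```

```bash
python3 plan.py 0.5395 -0.2165 0.11 -11.66 14
```

```text
t 12.85 p [ 0.5967 -0.1161  0.1102] yaw 75.57 w 0.0377 F [ 0.7  0.8 -2.9] d [-0.0572 -0.1004 -0.0002] dyaw -87.23
[-0.008, -0.0022, 0.0, 0.1087]
[-0.0082, -0.0013, 0.0, 0.1087]
[-0.0082, -0.0004, 0.0, 0.1087]
[-0.0082, 0.0005, 0.0, 0.1087]
[-0.0081, 0.0014, 0.0, 0.1087]
[-0.0079, 0.0023, 0.0, 0.1087]
[-0.0076, 0.0031, 0.0, 0.1087]
[-0.0073, 0.0039, 0.0, 0.1087]
[-0.0068, 0.0047, 0.0, 0.1087]
[-0.0062, 0.0054, 0.0, 0.1087]
[-0.0056, 0.006, 0.0, 0.1087]
[-0.0049, 0.0066, 0.0, 0.1087]
[-0.0042, 0.0071, 0.0, 0.1087]
[-0.0034, 0.0075, 0.0, 0.1087]
```

servo_tool:
  motion: [0,-0.008,-0.002,0,0.109,0,-0.008,-0.001,0,0.109,0,-0.008,0,0,0.109,0,-0.008,0,0,0.109,0,-0.008,0.001,0,0.109,0,-0.008,0.002,0,0.109,0,-0.008,0.003,0,0.109,0,-0.007,0.004,0,0.109,0,-0.007,0.005,0,0.109,0,-0.006,0.005,0,0.109]

```text
t: 13.68
tcp_pos: [0.5531, -0.187, 0.1168]
orientation: [-0.011, 0.996, 0.089, -0.004]
wrist_force: [0.1, 0.3, -2.3]
width: 0.0372
```

```bash
python3 plan.py 0.5395 -0.2165 0.11 -11.66 4
```

```text
t 13.68 p [ 0.5531 -0.187   0.1168] yaw 10.26 w 0.0372 F [ 0.1  0.3 -2.3] d [-0.0136 -0.0295 -0.0068] dyaw -21.92
[-0.0047, 0.0067, 0.0017, 0.0956]
[-0.004, 0.0071, 0.0017, 0.0956]
[-0.0033, 0.0074, 0.0017, 0.0956]
[-0.0026, 0.0077, 0.0017, 0.0956]
```

servo_tool:
  motion: [0,-0.005,0.007,0.001,0.1,0,-0.004,0.007,0.001,0.1,0,-0.003,0.007,0.001,0.1,0,-0.002,0.006,0.001,0.06,0,0,0,0,0]

```text
t: 14.1
tcp_pos: [0.5354, -0.217, 0.1121]
orientation: [-0.01, 0.995, -0.103, -0.008]
wrist_force: [-0.4, -0.2, -2.6]
width: 0.0378
```

```bash
python3 plan.py 0.5395 -0.2165 0.11 -11.66 1;python3 -c "
from h import *
c=cam('wrist');cv2.imwrite('pics/w11.png',manip.capture('wrist'));np.savez('w11.npz',K=c[0],r=c[1],t=c[2])
print(T(manip.read_state()['orientation']).as_matrix()[:,2])"
```

```text
t 14.1 p [ 0.5354 -0.217   0.1121] yaw -11.87 w 0.0378 F [-0.4 -0.2 -2.6] d [ 0.0041  0.0005 -0.0021] dyaw 0.21
[0.0039, -0.0013, 0.0021, -0.0037]
[-0.01450534  0.02162861 -0.99966084]
```

View pics/w11.png

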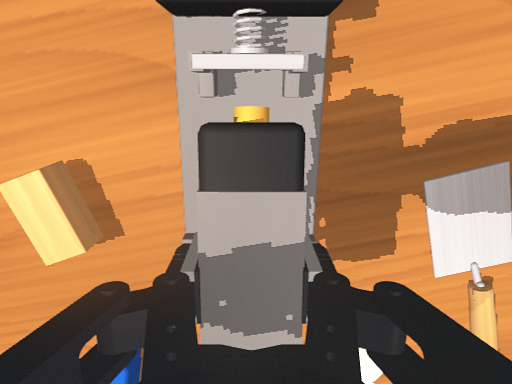

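```bash
python3 -c "
import cv2
im=cv2.imread('pics/w11.png')[0:200,150:350];cv2.imwrite('pics/w11c.png',cv2.resize(im,None,fx=3.9,fy=2.9,interpolation=cv2.INTER_CUBIC))"
```

```text
(no output)
```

View pics/w11c.png

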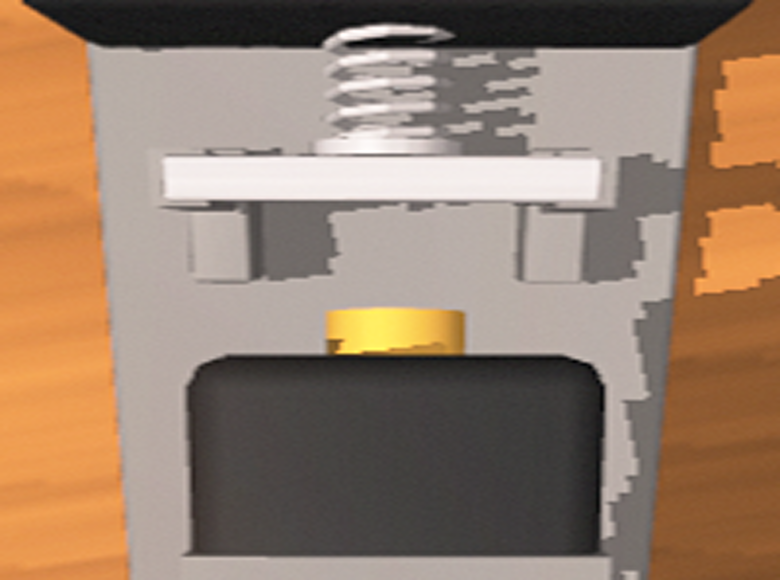

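```bash
python3 -c "
from h import *
from scipy.optimize import least_squares
f=np.load('w11.npz');c=(f['K'],f['r'],f['t'])
g=lambda x,y:(150+(x+.5)/3.9-.5,(y+.5)/2.9-.5)
obs=[((.086,.052,.012),g(90,47)),((.086,-.052,.012),g(697,47)),(('L'),g(132,560)),(('R'),g(655,560)),(('M',.052),g(382.5,200)),(('M',.060),g(382.5,157))]
def res(p):
    a=p[2];M=np.array([[np.cos(a),-np.sin(a)],[np.sin(a),np.cos(a)]]);o=[]
    for m,uv in obs:
        z=.012 if (m in('L','R') or len(m)==3) else .063
        q=M.T@(unproj(c,uv,z)[:2]-p[:2])
        if m=='L':o.append(q[1]-.052)
        elif m=='R':o.append(q[1]+.052)
        elif len(m)==2:o+=[q[0]-m[1],q[1]]
        else:o+=[q[0]-m[0],q[1]-m[1]]
    return np.array(o)
r=least_squares(res,[.564,-.2216,-.2]);print(r.x.round(4),np.degrees(r.x[2]).round(2),(r.fun*1000).round(1))
"
```

```text
[ 0.5654 -0.2221 -0.2085] -11.95 [ 0.7 -0.6  0.4  0.3 -0.1 -0.1 -0.3  0.3 -0.8  0.3]
```

servo_tool:
  motion: [0,0.004,-0.001,0.01,0.001,0,0.004,0,0.02,0,0,0,0,0.02,0,0,0,0,0.012,0,0,0,0,0,0]

```text
t: 14.57
tcp_pos: [0.5468, -0.2121, 0.0472]
orientation: [-0.011, 0.995, -0.096, -0.006]
wrist_force: [-0.9, 0.4, -2.8]
width: 0.0378
```

```bash
cat > lp.py <<'E'
from plan import *
import sys
lx,z=float(sys.argv[1]),float(sys.argv[2])
a=-.2085;o=np.array([.5654,-.2221])
s=manip.read_state();p=np.array(s['tcp_pos']);d=p[:2]-o
print('light frame x,y',(d@[np.cos(a),np.sin(a)]).round(4),(d@[-np.sin(a),np.cos(a)]).round(4),'z',p[2].round(4),'toolz',T(s['orientation']).as_matrix()[:,2].round(3))
plan([o[0]+lx*np.cos(a),o[1]+lx*np.sin(a),z],a,1)
if len(sys.argv)>3: cv2.imwrite(sys.argv[3],manip.capture('wrist'))
E
python3 lp.py -.022 .045 pics/w12.png
```

```text
light frame x,y -0.0203 0.0059 z 0.0472 toolz [-0.01   0.023 -1.   ]
t 14.57 p [ 0.5468 -0.2121  0.0472] yaw -10.98 w 0.0378 F [-0.9  0.4 -2.8] d [-0.0029 -0.0054 -0.0022] dyaw -0.97
[-0.0018, 0.0059, 0.0022, 0.0169]
```

View pics/w12.png

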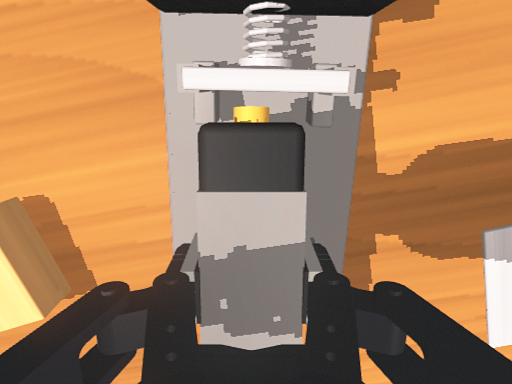

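servo_tool:
  motion: [0,-0.001,0.004,0,0.01,0,-0.001,0.003,0,0.008,0,0,0,0,0]

```text
t: 14.87
tcp_pos: [0.545, -0.2183, 0.0489]
orientation: [-0.011, 0.995, -0.104, -0.005]
wrist_force: [-0.6, 0.2, -2.6]
width: 0.0379
```

```bash
python3 lp.py -.016 .031
```

```text
light frame x,y -0.0207 -0.0005 z 0.0489 toolz [-0.008  0.024 -1.   ]
t 14.87 p [ 0.545  -0.2183  0.0489] yaw -11.91 w 0.0379 F [-0.6  0.2 -2.6] d [ 0.0047 -0.0005 -0.0179] dyaw -0.03
[0.0047, -0.0005, 0.0179, 0.0006]
```

servo_tool:
  motion: [0,0.002,0,0.007,0,0,0.002,0,0.007,0,0,0.001,0,0.003,0,0,0,0,0,0]

```text
t: 15.2
tcp_pos: [0.5518, -0.2202, 0.0326]
orientation: [-0.011, 0.994, -0.104, -0.003]
wrist_force: [-0.3, -0.2, -2.6]
width: 0.0375
```

```bash
python3 lp.py -.011 .0245 pics/w13.png
```

```text
light frame x,y -0.0137 -0.0009 z 0.0326 toolz [-0.003  0.022 -1.   ]
t 15.2 p [ 0.5518 -0.2202  0.0326] yaw -11.96 w 0.0375 F [-0.3 -0.2 -2.6] d [ 0.0028  0.0003 -0.0081] dyaw 0.01
[0.0027, -0.0009, 0.0081, -0.0003]
```

View pics/w13.png

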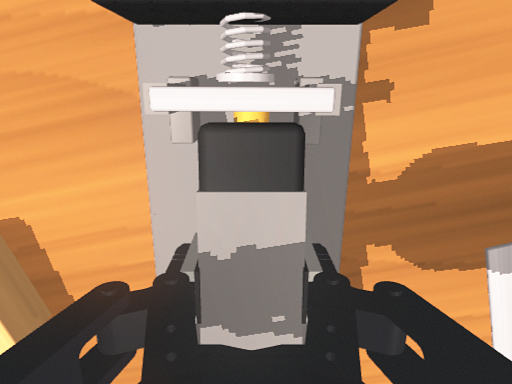

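```bash
python3 -c "
from h import *
c=cam('wrist')
a=-.2085;o=np.array([.5654,-.2221])
def W(x,y,z): return [o[0]+x*np.cos(a)-y*np.sin(a),o[1]+x*np.sin(a)+y*np.cos(a),z]
for n,q in [('bridge near mid',(.052,0,.063)),('far',(.06,0,.063)),('disc',(.062,0,.031)),('lampL',(.086,.052,.012)),('lampR',(.086,-.052,.012)),('nub here z38',(.05,0,.038)),('nub z34',(.05,0,.034)),('packtop front',(.046,0,.057))]: print(n,proj(c,W(*q)).round(1))
"
```

```text
bridge near mid [[242.9 109.6]]
far [[242.7  84.6]]
disc [[246.   80.2]]
lampL [[132.9  25.7]]
lampR [[362.9  24.6]]
nub here z38 [[245.6 110.7]]
nub z34 [[245.9 110.1]]
packtop front [[243.8 125.8]]
```

servo_tool:
  motion: [0,0.001,-0.003,0.003,0,0,0.001,-0.001,0.004,0,0,0,0,0,0]

```text
t: 15.5
tcp_pos: [0.5549, -0.216, 0.0253]
orientation: [-0.011, 0.994, -0.104, -0.003]
wrist_force: [0.8, -0.2, -2.7]
width: 0.0374
```

```bash
python3 lp.py -.006 .0245 pics/w14.png
```

```text
light frame x,y -0.0115 0.0038 z 0.0253 toolz [-0.003  0.022 -1.   ]
t 15.5 p [ 0.5549 -0.216   0.0253] yaw -11.96 w 0.0374 F [ 0.8 -0.2 -2.7] d [ 0.0046 -0.0048 -0.0008] dyaw 0.01
[0.0055, 0.0038, 0.0008, -0.0002]
```

View pics/w14.png

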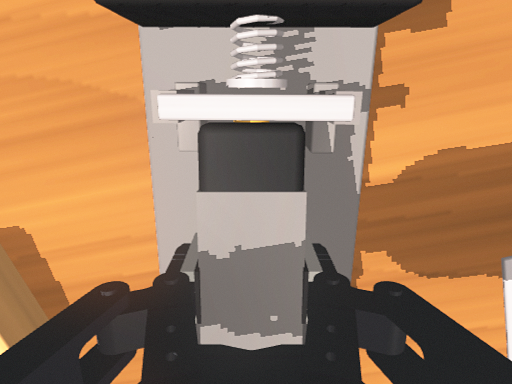

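servo_tool:
  motion: [0,0.002,0.002,0,0,0,0.004,0,0,0,0,0.003,0,0,0]

```text
t: 15.8
tcp_pos: [0.5627, -0.2197, 0.0253]
orientation: [-0.011, 0.995, -0.104, -0.004]
wrist_force: [-3.7, 1.8, -0.6]
width: 0.0375
```

```bash
python3 lp.py 0.009 .0245 pics/w15.png
```

```text
light frame x,y -0.0031 0.0018 z 0.0253 toolz [-0.005  0.023 -1.   ]
t 15.8 p [ 0.5627 -0.2197  0.0253] yaw -11.93 w 0.0375 F [-3.7  1.8 -0.6] d [ 0.0115 -0.0043 -0.0008] dyaw -0.02
[0.0121, 0.0018, 0.0008, 0.0004]
```

View pics/w15.png

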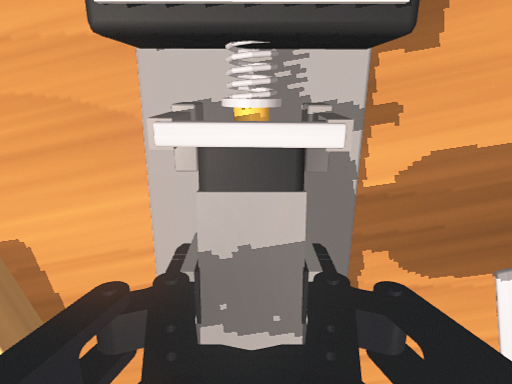

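servo_tool:
  motion: [0,0.004,0,0,0,0,0.004,0,0,0,0,0.004,0,0,0,0,0.002,0,0,0]

```text
t: 16.18
tcp_pos: [0.5708, -0.2217, 0.0242]
orientation: [-0.012, 0.994, -0.104, -0.011]
wrist_force: [-7.9, 2.1, 2.0]
width: 0.0376
```

```bash
python3 lp.py 0.009 .0135 pics/w16.png;python3 -c "
from h import *
im=manip.capture('scene');cv2.imwrite('pics/s16.png',im)
cv2.imwrite('pics/s16c.png',cv2.resize(im[150:260,110:220],None,fx=5.4,fy=5.4,interpolation=cv2.INTER_CUBIC))"
```

```text
light frame x,y 0.0052 0.0015 z 0.0242 toolz [-0.019  0.026 -0.999]
t 16.18 p [ 0.5708 -0.2217  0.0242] yaw -11.96 w 0.0376 F [-7.9  2.1  2. ] d [ 0.0034 -0.0023 -0.0107] dyaw 0.01
[0.0038, 0.0015, 0.0107, -0.0002]
```

View pics/w16.png

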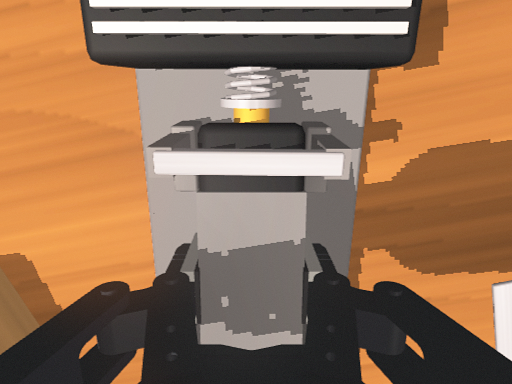

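View pics/s16c.png

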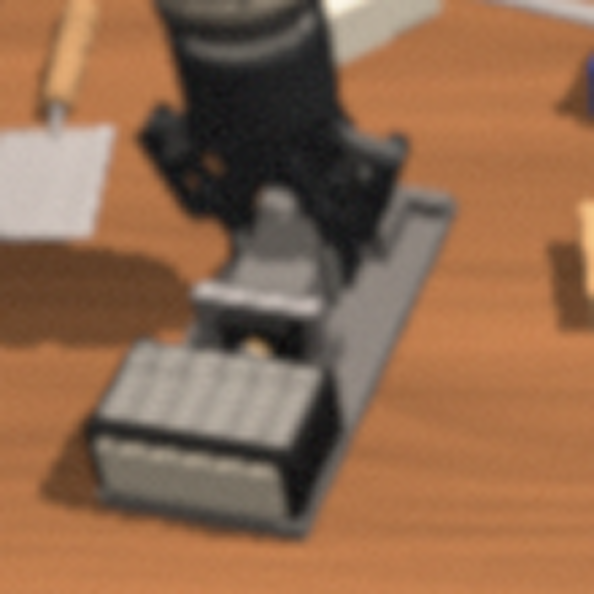

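servo_tool:
  motion: [0,0.005,0,0,0,0,0.005,0,0,0,0,0.003,0,0,0]

```text
t: 16.53
tcp_pos: [0.5749, -0.223, 0.0225]
orientation: [-0.013, 0.994, -0.105, -0.02]
wrist_force: [-10.5, 3.5, 7.8]
width: 0.038
```

```bash
python3 lp.py 0.011 .0135
```

```text
light frame x,y 0.0095 0.0011 z 0.0225 toolz [-0.037  0.03  -0.999]
t 16.53 p [ 0.5749 -0.223   0.0225] yaw -12.01 w 0.038 F [-10.5   3.5   7.8] d [ 0.0013 -0.0014 -0.009 ] dyaw 0.06
[0.0015, 0.0011, 0.009, -0.001]
```

servo_tool:
  motion: [0,0.003,0,0.005,0,0,0.003,0,0.005,0,0,0.003,0,0.004,0]

```text
t: 16.78
tcp_pos: [0.5737, -0.2223, 0.0116]
orientation: [-0.015, 0.994, -0.105, -0.031]
wrist_force: [-24.0, 10.0, 66.5]
width: 0.0376
```

```bash
python3 lp.py 0.009 .0135 pics/w17.png
```

```text
light frame x,y 0.0081 0.0015 z 0.0116 toolz [-0.058  0.035 -0.998]
t 16.78 p [ 0.5737 -0.2223  0.0116] yaw -12.01 w 0.0376 F [-24.   10.   66.5] d [ 0.0006 -0.0016  0.0019] dyaw 0.06
[0.0009, 0.0015, -0.0019, -0.0011]
```

View pics/w17.png

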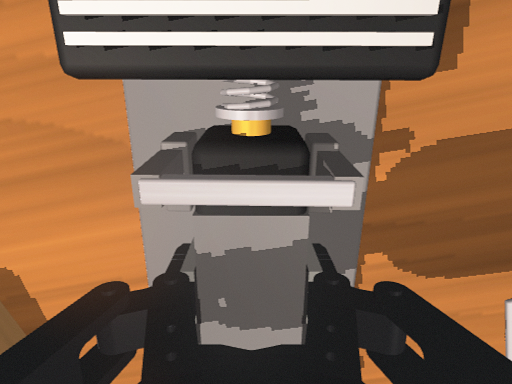

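servo_tool:
  motion: [0,0,0,-0.002,0,0,-0.002,0,0,0]

```text
t: 17.0
tcp_pos: [0.5703, -0.2218, 0.0147]
orientation: [-0.015, 0.994, -0.105, -0.033]
wrist_force: [9.3, -3.1, -5.6]
width: 0.0375
```

```bash
python3 lp.py 0.004 .0135 pics/w18.png; python3 -c "
from h import *
im=manip.capture('top')
cv2.imwrite('pics/t18.png',cv2.resize(im[115:225,295:395],None,fx=5.4,fy=5.4,interpolation=cv2.INTER_CUBIC))"
```

```text
light frame x,y 0.0047 0.0013 z 0.0147 toolz [-0.062  0.036 -0.997]
t 17.0 p [ 0.5703 -0.2218  0.0147] yaw -12.03 w 0.0375 F [ 9.3 -3.1 -5.6] d [-0.001  -0.0011 -0.0012] dyaw 0.08
[-0.0007, 0.0013, 0.0012, -0.0014]
```

View pics/w18.png

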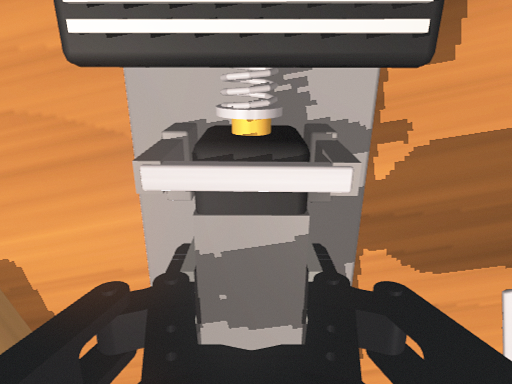

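View pics/t18.png

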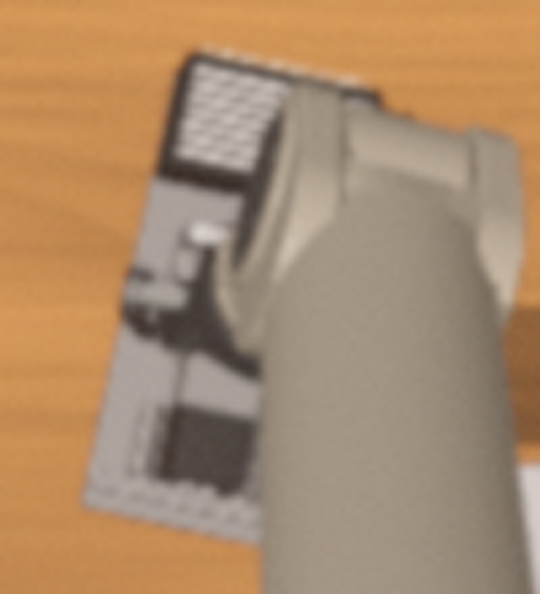

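servo_tool:
  motion: [0,0.001,0,0.002,0,0.75,0,0,0,0,0.75,0,0,0,0,0.75,0,0,0,0]

```text
t: 17.43
tcp_pos: [0.5717, -0.2223, 0.0126]
orientation: [-0.015, 0.994, -0.105, -0.032]
wrist_force: [0.6, -0.1, -1.1]
width: 0.064
```

```bash
python3 lp.py 0.004 .1 pics/w19.png; python3 -c "
from h import *
im=manip.capture('scene')
cv2.imwrite('pics/s19c.png',cv2.resize(im[150:260,110:220],None,fx=5.4,fy=5.4,interpolation=cv2.INTER_CUBIC))"
```

```text
light frame x,y 0.0063 0.0011 z 0.0126 toolz [-0.061  0.036 -0.997]
t 17.43 p [ 0.5717 -0.2223  0.0126] yaw -12.04 w 0.064 F [ 0.6 -0.1 -1.1] d [-0.0024 -0.0006  0.0874] dyaw 0.09
[-0.0022, 0.0011, -0.0874, -0.0016]
```

View pics/w19.png

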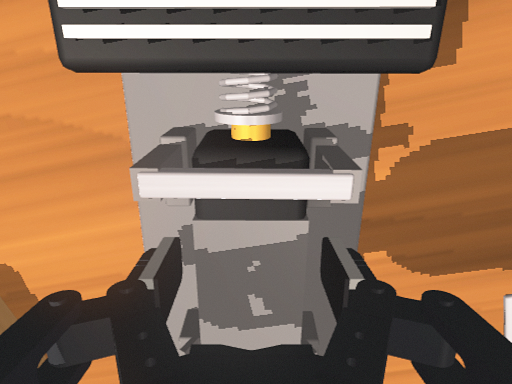

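servo_tool:
  motion: [0.75,-0.001,0,-0.01,0,0.75,-0.002,0,-0.02,0,0.75,-0.003,0,-0.03,0,0.75,-0.006,0,-0.03,0,0.75,-0.02,0,-0.03,0,0.75,-0.03,0,-0.02,0,0.75,-0.03,0,-0.01,0,0.75,0,0,0,0]

```text
t: 18.2
tcp_pos: [0.4904, -0.2082, 0.179]
orientation: [-0.014, 0.994, -0.105, -0.031]
wrist_force: [-0.5, -0.5, -1.1]
width: 0.0641
```

```bash
python3 lp.py -0.08 .17; python3 -c "
from h import *
c=cam('wrist');im=manip.capture('wrist');cv2.imwrite('pics/w20.png',im);np.savez('w20.npz',K=c[0],r=c[1],t=c[2])
im=manip.capture('top');cv2.imwrite('pics/top20.png',im)
im=manip.capture('scene');cv2.imwrite('pics/scene20.png',im)
cv2.imwrite('pics/s20c.png',cv2.resize(im[150:260,110:220],None,fx=5.4,fy=5.4,interpolation=cv2.INTER_CUBIC))"
```

```text
light frame x,y -0.0763 -0.0019 z 0.179 toolz [-0.059  0.035 -0.998]
t 18.2 p [ 0.4904 -0.2082  0.179 ] yaw -11.98 w 0.0641 F [-0.5 -0.5 -1.1] d [-0.0033  0.0026 -0.009 ] dyaw 0.03
[-0.0037, -0.0019, 0.009, -0.0005]
```

View pics/w20.png

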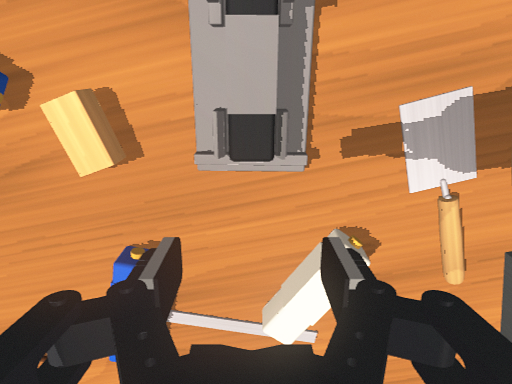

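View pics/s20c.png

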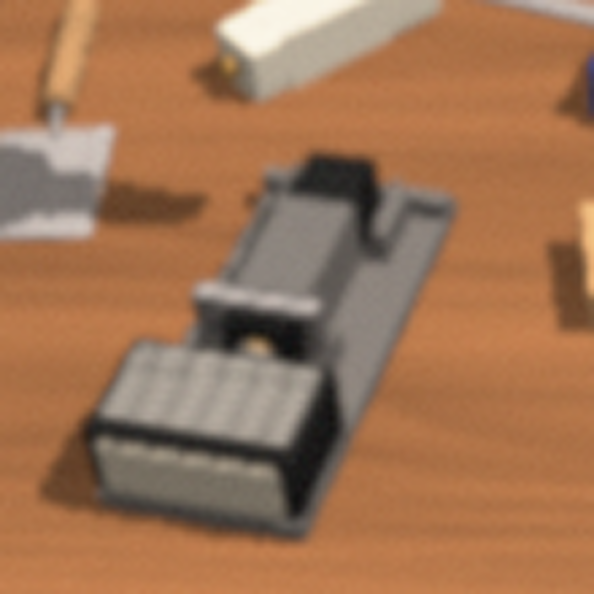

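```bash
python3 -c "
from h import *
im=cv2.imread('pics/w20.png')[0:180,180:330];cv2.imwrite('pics/w20c.png',cv2.resize(im,None,fx=5,fy=3.3,interpolation=cv2.INTER_CUBIC))
f=np.load('w20.npz');c=(f['K'],f['r'],f['t'])
a=-.2085;o=np.array([.5654,-.2221])
def W(x,y,z): return [o[0]+x*np.cos(a)-y*np.sin(a),o[1]+x*np.sin(a)+y*np.cos(a),z]
for n,q in [('tail top L',(-.07,.019,.05)),('tail top R',(-.07,-.019,.05)),('band L',(-.033,.019,.05)),('band R',(-.033,-.019,.05)),('nose-band L',(.0375,.019,.05)),('nose band R',(.0375,-.019,.05)),('wall L in',(-.07,.0225,.024)),('wall R in',(-.07,-.0225,.024)),('plate',(-.09,.052,.012)),('plate R',(-.09,-.052,.012)),('if tail +12 L',(-.07,.019,.062)),('if tail +12 R',(-.07,-.019,.062))]:
  p=proj(c,W(*q))[0]; print(n,p.round(1),'crop',((p-[180,0])*[5,3.3]).round(0))
"
```

```text
tail top L [228.1 160.9] crop [240. 531.]
tail top R [273.2 161.1] crop [466. 532.]
band L [226.8 116.4] crop [234. 384.]
band R [274.2 116.4] crop [471. 384.]
nose-band L [224.1  18.3] crop [220.  60.]
nose band R [276.3  18. ] crop [481.  59.]
wall L in [226.7 153.3] crop [233. 506.]
wall R in [275.9 153.4] crop [479. 506.]
plate [198.1 170.2] crop [ 91. 562.]
plate R [305.3 170.6] crop [627. 563.]
if tail +12 L [226.8 164.9] crop [234. 544.]
if tail +12 R [273.9 165.1] crop [469. 545.]
```

View pics/w20c.png

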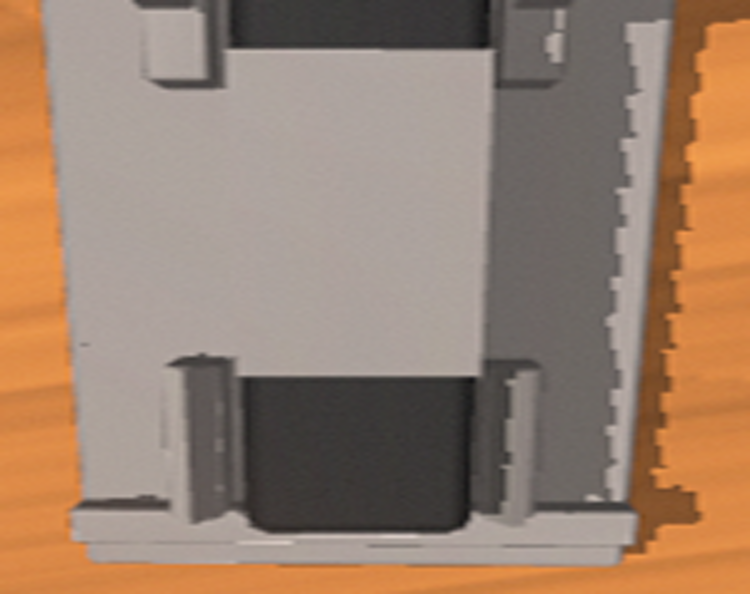

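```bash
python3 -c "
from h import *
im=cv2.imread('pics/top20.png');cv2.imwrite('pics/t20.png',cv2.resize(im,None,fx=1.5,fy=1.5))
print(manip.read_state()['t'])"
```

```text
18.35
```

View pics/t20.png

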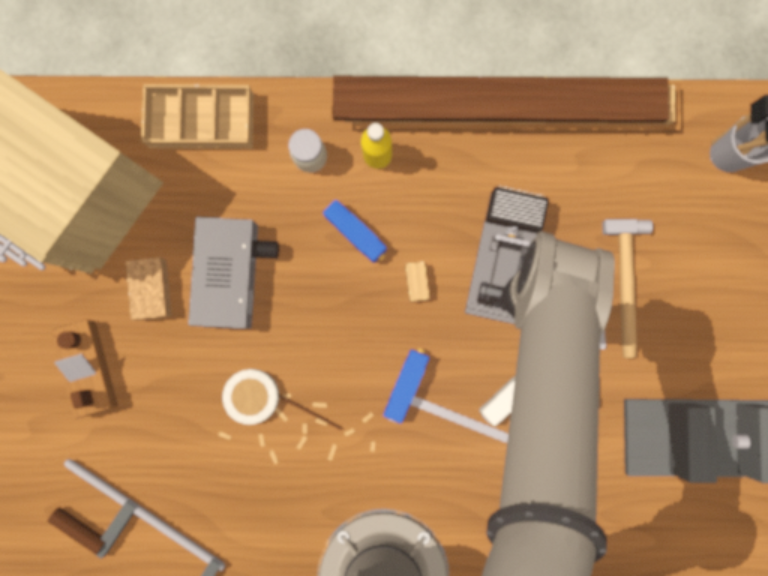

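```bash
python3 -c "
from cell import manip
print(manip.job_done());s=manip.read_state();print(s['t'],s['wrist_force'])"
```

```text
the job is handed in; nothing more can be done
None
the job is handed in; nothing more can be done
```

The square pack is in the light's bay and the job was handed in at 18.35 s; no verdict was reported.

**What I did:**
- I drew the pack out of the charger by its tail, laid it flat on the bench and let go.
- I took it by the middle and tipped its nose down about 6° by pressing the tail on the light's plate edge. The pack rested there while I gripped it again about 11 mm nearer the nub.
- I passed the nub under the bridge and pushed the spring in with the tail high. The push rose to about 11 N, which I read as roughly 14–16 mm of travel.
- I then lowered the pack flat, backed the tail against the end wall, released it and withdrew.

**Last checks:**
- **Fit:** the tail top edge lies within about 1 mm of its loaded place along the bay and about 1 mm sideways. Its row in the picture matches a pack lying flat, not one sitting on the wall.
- **Nub and wall:** the nub was on the spring disc in the last close picture, taken just after release. Before release the wall was pushing the tail forward with over 9 N.
- **Other things:** those visible in the last top picture look unmoved, and the round pack is still in the charger. The arm hid the putty knife there, but it shows in the last wrist picture; I did not compare its place with the start.

**Disagreements:**
- The grey band's edges first looked 2–3 mm too far forward. I put this down to the pack's rounded ends in my earlier length measurement.
- The spring's final compression was only inferred, because no sensor reads it.
- The downward force while seating the pack reached about 66 N at the wrist, below its 120 N limit but more than I meant to use.
- The tool ended about 4° off vertical from small drift over the moves.

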